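# Pin the fruit trays in the carrier and lock it

### The arm

A 7-joint arm with a two-finger parallel gripper is mounted at the origin on the work surface. World frame = base frame: x ahead of the robot, y to its left, z up, the work surface at z = 0. Lengths are in m, angles in degrees, forces in N, time in s.
With the tool pointing down it reaches from about 0.35 to 0.775 m from the base axis. Payload 3.1 kg.
Tool frame: the origin (TCP) lies on the centre line of the jaws, within the pads' length; the fingertips stand 25 mm ahead of it and the grasp point (between the pads) lies 6 mm ahead of it (manip.tips_ahead is the distance from the TCP to the fingertips, in m); z points along the fingers, y is the line along which they close (so a half turn about z gives the same grasp; the last joint's range is limited). The gripper opens to 85 mm and grips with 20 to 120 N. Pads are 22 mm wide; open, the fingers measure 114 mm over their backs; the gripper's body (76 mm by 85 mm) begins 54 mm behind the grasp point. The pads swing forward as they close: fully open they stand 13 mm farther back than shut.
Start: joints at [69.918, 17.813, 0.802, 86.603, -0.252, 75.585, -1.558], TCP at [0.167, -0.524, 0.256] pointing down, gripper open.
Joint ranges: [-154.91, 154.91], [-16.99, 109.72], [-72.82, 74.43], [7.12, 147.25], [-82.49, 262.49], [11.32, 116.49], [-174.64, 174.64]. Speed limits (degrees/s): [159.86, 159.86, 180, 180, 180, 180, 180].

### API

Orientations are given as a 3x3 rotation matrix whose columns are the frame's x, y, z axes.
In Python, from workcell import telemetry, capture, manip, spotter gives the robot as it stands. The module is installed in compiled form; this text tells all that it offers.
- The arm moves only by the tool jog_arm, never from a script. Its argument "increments" is a list of rows, each a list of 6 numbers: the shift along the tool's x, y, z in mm, then the turn, a rotation vector about the tool's x, y, z in rad. A call has 1 to 5 rows; each row shifts and turns the commanded pose from where the row before left it, along the tool's axes as they then stand; what a row does not reach is not made up. A row lasts 1/8 s, in which the tool goes at most 62.5 mm and 10.7 degrees, less where a joint would pass 70% of its speed; a pose out of reach is approached as far as the arm can. A call with a gripper value outside its range is refused whole. "claw" is the finger opening in mm, from 0 to 85.4, set as the call begins (left out, the last holds). The fingers move at their own pace and stop on an object; "force" is the grip in N (left out, the last holds). Time passes only in rows, so rows that do not move let the fingers close. It gives the time, the measured TCP pose, the force, the opening and the grip force at its end, in the units of the state.
- telemetry.state(): the state, without advancing time (a new reading comes with each control period).
- capture(name): name is "scene" or "top" or "wrist"; returns a dict with "image" (480x640x3 uint8, blue, green, red), "fx", "fy", "cx", "cy" (pixels), "R" (3x3) and "t" (3): a world point X has camera coordinates R X + t. Camera axes: x right, y down, z forward; pixel columns grow to the right and rows downward; lengths in m; the calibration is good to about 2 mm. A picture is of the moment at which its call begins. There is no depth.
- manip.hand_in(): hands the job in; it is judged then, once.
Trained networks look in a picture, given as the dict that the camera call returned (one of the last four; its "shot" number tells which), for a name from the list of things; names that differ only in an ending like _2 or _b are one class to them, and where a whole thing is asked for, a point or a joint stands for the part that bears it (a point fixed in the world has none). Each returns a list of dicts, best first, with "conf" (0 to 1); they miss things now and then, are a little off and sometimes report something else, mostly with a low value. They report only what shows in the picture. A call takes as long as a camera call. They do not tell look-alikes from the thing itself.
- spotter.spot_in(label, picture): "rect" ([left, top, right, bottom] in pixels, round what is visible of it).
The state is a dict: "time": time; "joint_pos": joint angles; "joint_velocities": joint speeds; "effort": joint torques, N m; "tool_pos": TCP position; "ee_rot": TCP orientation; "contact_force": force on the tool from outside, world axes, zero at the start; "moment": the same for the moment, N m; "width": finger opening in m; "finger_force": force on a finger pad.
Only numpy, scipy, OpenCV 4.12 (cv2) and the standard library are available. Lean on these libraries where they do the work, as an engineer would, in place of code of your own. Each camera call takes 0.05 s, during which the arm holds its last target. There are 200 camera calls.

### The job

Pack the fruit for the picnic: the carrier's four latches stand anyhow, so turn back those in the way and put every fruit tray that is on the table onto a bay of the carrier that it fits, with both its holes over the two dowel pins and lying flat on the deck. Then turn all four latch knobs, also those at empty bays, clockwise to their end stops, and leave the jar, bottle, bowl and lemon where they are.

Things in the scene. Friction and masses are not known exactly. Their poses are not given: they have to be found in the camera images.
- carrier: Wooden carrier board fixed on the table, 215 mm (x) by 296 mm (y) by 20 mm; origin under its centre. On its top (deck) are four bays 70 mm apart along y, bay 1 at its +y end, 4 at its -y end. Each bay: two upright steel dowel pins in line along x, 10 mm in diameter, 22 mm high, the top 6 mm a cone to 4 mm; and a turn latch on its -x side.
- bay_1 (a point): Point on the deck midway between the two pins of bay 1; axes as the carrier's (x along the line of pins). The pins are 94 mm apart (at x = -47 and +47 mm), for a long tray.
- bay_2 (a point): Point on the deck midway between the two pins of bay 2; axes as the carrier's (x along the line of pins). The pins are 64 mm apart (at x = -32 and +32 mm), for a short tray.
- bay_3 (a point): Point on the deck midway between the two pins of bay 3; axes as the carrier's (x along the line of pins). The pins are 64 mm apart (at x = -32 and +32 mm), for a short tray.
- bay_4 (a point): Point on the deck midway between the two pins of bay 4; axes as the carrier's (x along the line of pins). The pins are 94 mm apart (at x = -47 and +47 mm), for a long tray.
- long_a: Long wooden fruit tray (may be absent), 130 (x) by 56 mm (y). Plate 10 mm thick, two through holes 13 mm wide at x = +-47 mm. Central upright handle rib to grip: 12 mm thick (y), 66 mm long (x), top 44 mm above the underside. Fruit and low rims beside it reach 22 mm. Origin: centre of underside, z up. Fits bays of pin spacing 94 mm, either way round; about 0.1 to 0.25 kg.
- long_b: Long wooden fruit tray (may be absent), 130 (x) by 56 mm (y). Plate 10 mm thick, two through holes 13 mm wide at x = +-47 mm. Central upright handle rib to grip: 12 mm thick (y), 66 mm long (x), top 44 mm above the underside. Fruit and low rims beside it reach 22 mm. Origin: centre of underside, z up. Fits bays of pin spacing 94 mm, either way round; about 0.1 to 0.25 kg.
- short_a: Short wooden fruit tray (may be absent), 100 (x) by 56 mm (y). Plate 10 mm thick, two through holes 13 mm wide at x = +-32 mm. Central upright handle rib to grip: 12 mm thick (y), 36 mm long (x), top 44 mm above the underside. Fruit and low rims beside it reach 22 mm. Origin: centre of underside, z up. Fits bays of pin spacing 64 mm, either way round; about 0.1 to 0.25 kg.
- short_b: Short wooden fruit tray (may be absent), 100 (x) by 56 mm (y). Plate 10 mm thick, two through holes 13 mm wide at x = +-32 mm. Central upright handle rib to grip: 12 mm thick (y), 36 mm long (x), top 44 mm above the underside. Fruit and low rims beside it reach 22 mm. Origin: centre of underside, z up. Fits bays of pin spacing 64 mm, either way round; about 0.1 to 0.25 kg.
- latch_1 (a joint): Captive turn latch of bay 1, rad: starts anywhere from 0.5 to 1.9, grows clockwise seen from above, end stop (locked) at 2.2. Stays where left (friction 0.05 N m). Its flat tongue, 14 mm wide, 41 mm from axis to tip, 2.5 mm above a seated tray's plate, points at (2.2 - value) anticlockwise from the carrier's +x: at 2.2 over the tray's end; above 1.2 it blocks seating, below 1 it is clear.
- latch_1_grip (a point): On the axis of latch 1, 57.5 mm above the table: where to grip its black bar knob from above (14 mm thick, 42 mm long in the tongue's direction, 38 to 68 mm above the table). Its x axis points along the tongue.
- latch_2 (a joint): Captive turn latch of bay 2, rad: starts anywhere from 0.5 to 1.9, grows clockwise seen from above, end stop (locked) at 2.2. Stays where left (friction 0.05 N m). Its flat tongue, 14 mm wide, 41 mm from axis to tip, 2.5 mm above a seated tray's plate, points at (2.2 - value) anticlockwise from the carrier's +x: at 2.2 over the tray's end; above 1.2 it blocks seating, below 1 it is clear.
- latch_2_grip (a point): On the axis of latch 2, 57.5 mm above the table: where to grip its black bar knob from above (14 mm thick, 42 mm long in the tongue's direction, 38 to 68 mm above the table). Its x axis points along the tongue.
- latch_3 (a joint): Captive turn latch of bay 3, rad: starts anywhere from 0.5 to 1.9, grows clockwise seen from above, end stop (locked) at 2.2. Stays where left (friction 0.05 N m). Its flat tongue, 14 mm wide, 41 mm from axis to tip, 2.5 mm above a seated tray's plate, points at (2.2 - value) anticlockwise from the carrier's +x: at 2.2 over the tray's end; above 1.2 it blocks seating, below 1 it is clear.
- latch_3_grip (a point): On the axis of latch 3, 57.5 mm above the table: where to grip its black bar knob from above (14 mm thick, 42 mm long in the tongue's direction, 38 to 68 mm above the table). Its x axis points along the tongue.
- latch_4 (a joint): Captive turn latch of bay 4, rad: starts anywhere from 0.5 to 1.9, grows clockwise seen from above, end stop (locked) at 2.2. Stays where left (friction 0.05 N m). Its flat tongue, 14 mm wide, 41 mm from axis to tip, 2.5 mm above a seated tray's plate, points at (2.2 - value) anticlockwise from the carrier's +x: at 2.2 over the tray's end; above 1.2 it blocks seating, below 1 it is clear.
- latch_4_grip (a point): On the axis of latch 4, 57.5 mm above the table: where to grip its black bar knob from above (14 mm thick, 42 mm long in the tongue's direction, 38 to 68 mm above the table). Its x axis points along the tongue.
- jar: Jar of spread with a metal cap, 72 mm across, 95 mm high, standing beyond the carrier; bystander. Origin under its centre.
- syrup: Amber syrup bottle, 64 mm across, 160 mm high; bystander. Origin under its centre.
- bowl: White bowl, 110 mm across, 50 mm high; bystander. Origin under its centre.
- lemon: Lemon, 82 mm long, 54 mm thick; bystander. Origin under its centre.
There are look-alikes about, which are no part of the job. Leave any black or purple look-alike of the short_a alone.

How it is judged:
By the outcome, as a careful person would: the job done as asked, in the order asked, and still so for the second after the job is handed in, with the robot touching nothing.
Of long_a, long_b, short_a, short_b only 3 to 4 are there at a start; the rules pass over those that are not, and their reading is None.
At some moment in a run one of long_a, long_b, short_a, short_b may be knocked a few centimetres aside while the robot is not near it.
Once in a run the grip may slacken for a moment while it holds something.
It also fails if it takes over 208 s, if anything falls off the work surface, if the arm or the gripper's body presses on something with over 40 N, if the wrist force passes 120 N, or if a joint passes its speed limit or range.

## Working session

There is one attempt and no reset: what is moved stays moved. The work goes in short steps, Python scripts to look and compute and a tool call to move; the robot and the scene stay as the last step left them, time stands still between calls to the robot, and variables do not carry over. Pictures are saved under pics/ and viewed, at most 14 in all, crops included, and the job is handed in when it is done.

Besides the shell and the picture viewer there is one more tool, called after "Request:" by a JSON object that holds its "api" and its "payload", one argument or row to a line. jog_arm: Moves the arm, as the interface text tells. Its arguments: {"type":"object","properties":{"increments":{"type":"array","items":{"type":"array","items":{"type":"number"}}},"claw":{"type":"number"},"force":{"type":"number"}},"required":["increments"]}

```bash
mkdir -p pics; cat > h.py <<'E'
import numpy as np, cv2
from workcell import telemetry, capture, manip, spotter
def ray(p,u,v,z):
    R=np.array(p["R"]);t=np.array(p["t"]);c=-R.T@t
    d=R.T@np.array([(u-p["cx"])/p["fx"],(v-p["cy"])/p["fy"],1]);s=(z-c[2])/d[2];return (c+s*d)
def proj(p,X):
    q=np.array(p["R"])@np.array(X)+np.array(p["t"]);return p["fx"]*q[0]/q[2]+p["cx"],p["fy"]*q[1]/q[2]+p["cy"]
E
python3 - <<'E'
from h import *
np.set_printoptions(precision=3,suppress=True)
s=telemetry.state();print(s["tool_pos"],s["ee_rot"],s["time"],s["width"])
for n in("top","scene"):
    p=capture(n);cv2.imwrite(f"pics/{n}0.png",p["image"]);print(n,p["fx"],p["cx"],p["cy"],-np.array(p["R"]).T@np.array(p["t"]),np.array(p["R"]).tolist())
    if n=="top":
        for l in("long_a","short_a","latch_1","carrier","jar","syrup","bowl","lemon"):
            for d in spotter.spot_in(l,p)[:6]:
                r=d["rect"];print(l,round(d["conf"],2),np.round(r),ray(p,(r[0]+r[2])/2,(r[1]+r[3])/2,.02)[:2])
E
```

```text
[ 0.167 -0.523  0.255] [[ 0.953  0.304 -0.001]
 [ 0.304 -0.953  0.002]
 [-0.    -0.002 -1.   ]] 0.0 0.08542668714926502
top 532.6127859231734 317.47069684393944 241.2101991592339 [0.213 0.033 1.435] [[-0.008375709406299755, -0.9999644231534575, 0.0009999596564805116], [-0.9779950377664537, 0.00798321930892283, -0.20847535660998048], [0.20845995681697266, -0.002724084587344483, -0.9780271089121337]]
long_a 0.96 [433. 268. 469. 319.] [ 0.369 -0.326]
long_a 0.93 [207. 211. 229. 258.] [0.536 0.3  ]
long_a 0.28 [285. 240. 302. 259.] [0.491 0.094]
short_a 0.76 [428. 214. 457. 257.] [ 0.529 -0.311]
short_a 0.71 [203. 265. 237. 300.] [0.403 0.29 ]
short_a 0.6 [223. 323. 254. 363.] [0.245 0.237]
latch_1 0.62 [284. 240. 300. 259.] [0.492 0.099]
latch_1 0.62 [314. 235. 327. 257.] [0.501 0.02 ]
latch_1 0.55 [358. 241. 379. 255.] [ 0.495 -0.109]
latch_1 0.44 [337. 243. 355. 257.] [ 0.489 -0.049]
latch_1 0.24 [415. 151. 460. 189.] [ 0.715 -0.308]
carrier 0.83 [280. 184. 388. 266.] [ 0.559 -0.016]
carrier 0.48 [431. 267. 470. 319.] [ 0.37  -0.325]
jar 0.76 [280. 132. 305. 172.] [0.771 0.096]
jar 0.68 [280. 186. 388. 267.] [ 0.555 -0.017]
jar 0.37 [285. 240. 300. 260.] [0.492 0.096]
syrup 0.87 [350. 132. 374. 167.] [ 0.777 -0.099]
bowl 0.66 [416. 154. 457. 191.] [ 0.709 -0.305]
bowl 0.37 [427. 217. 456. 254.] [ 0.528 -0.309]
lemon 0.74 [208. 162. 228. 190.] [0.702 0.305]
lemon 0.6 [208. 212. 232. 257.] [0.535 0.294]
lemon 0.53 [429. 215. 460. 255.] [ 0.528 -0.316]
scene 568.5663972550195 309.5846874295786 239.7308810781227 [0.951 0.725 0.991] [[-0.8450449928753061, 0.5346817134238595, -0.003798071418391075], [0.39922168218095905, 0.6261981797991624, -0.6696998492554862], [-0.35569791747068025, -0.5674427768033894, -0.7426221694513837]]
```

View pics/top0.png

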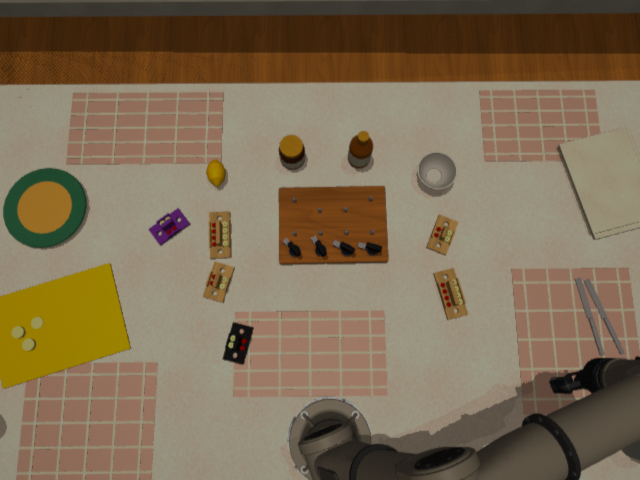

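View pics/scene0.png

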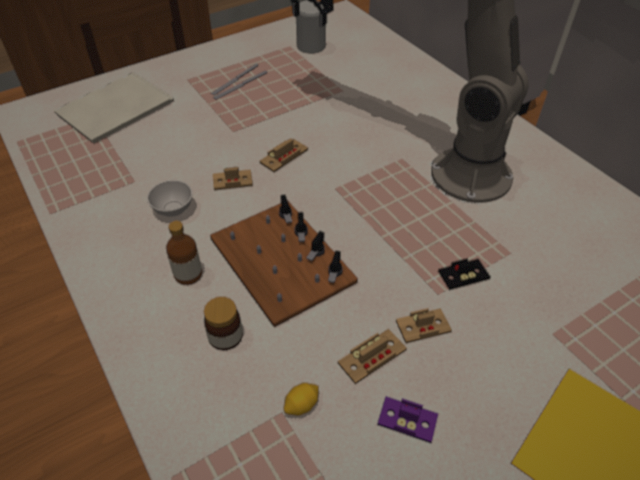

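All four trays are present: the longs are at px (220,235) and (451,293), the shorts at (219,282) and (442,235). The purple (169,227) and black (238,343) look-alikes stay put. The carrier is centred near (333,225), with latches along its lower side at rows ~248.

```bash
cat >> h.py <<'E'
def rects(p,win,z,lo=(5,70,60),hi=(28,255,255),amin=150):
    """wood-coloured blobs in win -> centre, long-axis yaw (deg), sizes in world at height z"""
    l,t,r,b=win;hsv=cv2.cvtColor(p["image"][t:b,l:r],cv2.COLOR_BGR2HSV)
    m=cv2.inRange(hsv,lo,hi);k=np.ones((3,3),np.uint8);m=cv2.morphologyEx(m,cv2.MORPH_CLOSE,k)
    out=[]
    for c in cv2.findContours(m,cv2.RETR_EXTERNAL,cv2.CHAIN_APPROX_NONE)[0]:
        if cv2.contourArea(c)<amin: continue
        w=np.array([ray(p,q[0][0]+l,q[0][1]+t,z)[:2] for q in c],np.float32)
        (cx,cy),(a,bb),an=cv2.minAreaRect(w*1000)
        if a<bb: a,bb,an=bb,a,an+90
        out.append((round(cx,1),round(cy,1),round((an+90)%180-90,1),round(a),round(bb)))
    return out
E
python3 - <<'E'
from h import *
p=capture("top")
for w,z in (((265,170,400,280),.02),((190,200,245,260),.01),((190,260,245,310),.01),((420,205,470,262),.01),((425,262,480,330),.01)): print(w,rects(p,w,z))
c=p["image"][180:270,270:395];cv2.imwrite("pics/c1.png",cv2.resize(c,None,fx=6,fy=6,interpolation=cv2.INTER_CUBIC))
q=capture("wrist");print(q["fx"],q["cx"],q["cy"],-np.array(q["R"]).T@np.array(q["t"]),np.round(q["R"],3).tolist())
E
```

```text
(265, 170, 400, 280) [(561.8, -12.4, -89.4, 297, 218)]
(190, 200, 245, 260) [(537.1, 298.6, 1.5, 136, 61)]
(190, 260, 245, 310) [(409.3, 297.8, -17.0, 104, 61)]
(420, 205, 470, 262) [(533.6, -313.6, -23.2, 105, 60)]
(425, 262, 480, 330) [(371.8, -327.3, 13.8, 132, 63)]
337.2678754287774 316.6920919849991 241.41389926734007 [ 0.24606276 -0.49884078  0.37489533] [[0.304, -0.953, -0.0], [-0.902, -0.288, 0.322], [-0.307, -0.098, -0.947]]
```

View pics/c1.png

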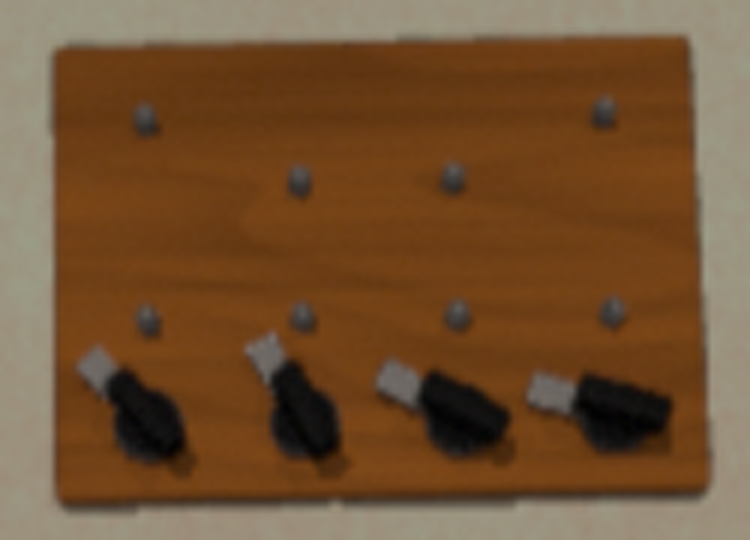

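The crop shows latches 1–4 at about 41°, 24°, 61° and 74° from +x. That puts their values near 1.5, 1.8, 1.13 and 0.9, so 1 and 2 block, 3 is marginal and 4 is clear. I'm moving over the carrier for a closer wrist view.

```bash
cat >> h.py <<'E'
from scipy.spatial.transform import Rotation as Ro
def down(yaw):
    a=np.radians(yaw);return np.array([[np.cos(a),np.sin(a),0],[np.sin(a),-np.cos(a),0],[0,0,-1.]])
def yawof(R): return np.degrees(np.arctan2(R[1][0],R[0][0]))
def plan(*way,p=None,R=None):
    """way: (x,y,z,yaw[,vmax mm/row]); prints rows from the current pose, in fives"""
    s=telemetry.state();p=np.array(s["tool_pos"] if p is None else p);R=np.array(s["ee_rot"] if R is None else R)
    for w in way:
        T=np.array(w[:3]);RT=down(w[3]);v=w[4] if len(w)>4 else 58
        rv=Ro.from_matrix(R.T@RT).as_rotvec()
        n=max(1,int(np.ceil(max(np.linalg.norm(T-p)*1000/v,np.linalg.norm(rv)/.18))))
        step=(T-p)/n;rows=[]
        for i in range(n):
            rows.append([round(float(x),1)+0. for x in R.T@step*1000]+[round(float(x),3)+0. for x in rv/n])
            R=R@Ro.from_rotvec(rv/n).as_matrix()
        p=T
        print("->",w);[print("  ",str(rows[i:i+5]).replace(" ","")) for i in range(0,n,5)]
E
python3 - <<'E'
from h import *
plan((.46,-.02,.22,0))
E
```

```text
-> (0.46, -0.02, 0.22, 0)
   [[39.3,-35.6,3.3,0.0,0.0,0.028],[38.3,-36.6,3.3,0.0,0.0,0.028],[37.2,-37.7,3.3,0.0,0.0,0.028],[36.2,-38.7,3.3,0.0,0.0,0.028],[35.1,-39.7,3.3,0.0,0.0,0.028]]
   [[33.9,-40.7,3.3,0.0,0.0,0.028],[32.8,-41.6,3.3,0.0,0.0,0.028],[31.6,-42.5,3.3,0.0,0.0,0.028],[30.4,-43.4,3.3,0.0,0.0,0.028],[29.1,-44.3,3.3,0.0,0.0,0.028]]
   [[27.9,-45.1,3.3,0.0,0.0,0.028]]
```

Request:
{"api": "jog_arm", "payload": {
  "increments": [
    [39, -36, 3, 0, 0, 0.028],
    [38, -37, 3, 0, 0, 0.028],
    [37, -38, 3, 0, 0, 0.028],
    [36, -39, 3, 0, 0, 0.028],
    [35, -40, 3, 0, 0, 0.028]
  ],
  "claw": 50
}}

```text
time: 1.23
tool_pos: [0.2997, -0.2921, 0.2415]
ee_rot: [[0.986, 0.167, 0.001], [0.167, -0.986, -0.001], [0.001, 0.001, -1.0]]
contact_force: [1.1, -0.7, -0.5]
width: 0.0499
finger_force: 0.0
```

Request:
{"api": "jog_arm", "payload": {
  "increments": [
    [34, -41, 3, 0, 0, 0.028],
    [33, -42, 3, 0, 0, 0.028],
    [32, -43, 3, 0, 0, 0.028],
    [30, -43, 3, 0, 0, 0.028],
    [29, -44, 3, 0, 0, 0.028]
  ]
}}

```text
time: 1.85
tool_pos: [0.4327, -0.0627, 0.2266]
ee_rot: [[1.0, 0.027, 0.001], [0.027, -1.0, -0.001], [0.001, 0.001, -1.0]]
contact_force: [0.1, -0.8, 0.3]
width: 0.0499
finger_force: 0.0
```

Request:
{"api": "jog_arm", "payload": {
  "increments": [
    [28, -45, 3, 0, 0, 0.028],
    [0, 0, 0, 0, 0, 0],
    [0, 0, 0, 0, 0, 0]
  ]
}}

```text
time: 2.22
tool_pos: [0.4583, -0.0188, 0.2232]
ee_rot: [[1.0, 0.001, -0.001], [0.001, -1.0, -0.001], [-0.001, 0.001, -1.0]]
contact_force: [-0.4, -1.4, -0.5]
width: 0.0501
finger_force: 0.0
```

```bash
python3 - <<'E'
from h import *
p=capture("wrist");cv2.imwrite("pics/w1.png",p["image"])
import pickle;pickle.dump(p,open("w1.pkl","wb"))
for d in spotter.spot_in("latch_1",p)[:6]: print(d["conf"],np.round(d["rect"]))
print(rects(p,(0,0,640,480),.02,amin=3000))
E
```

```text
0.83 [383. 160. 470. 204.]
0.68 [157. 148. 214. 216.]
0.56 [308. 158. 379. 211.]
[(380.0, -322.9, 14.1, 132, 73), (412.5, 278.2, -16.8, 102, 52), (534.3, -304.0, -23.0, 95, 63), (548.0, -15.1, -89.9, 295, 180)]
```

View pics/w1.png

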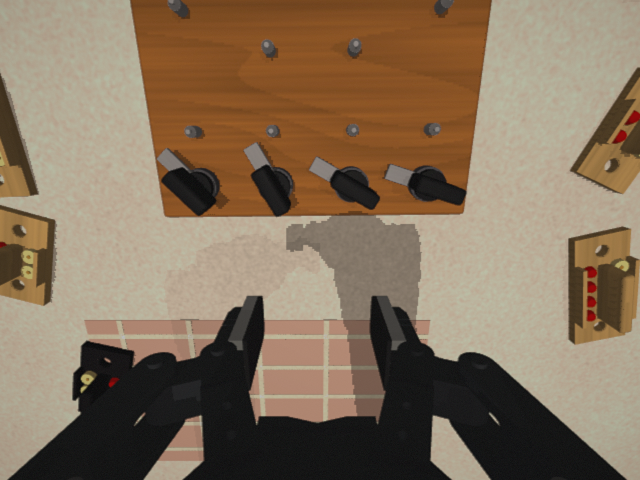

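The wrist view shows latches 1–4 at px (190,190), (270,185), (345,185) and (430,185), with the near pins at row ~131. I'll crop it for precise pixels.

```bash
python3 - <<'E'
from h import *
import pickle;p=pickle.load(open("w1.pkl","rb"));im=p["image"]
hsv=cv2.cvtColor(im,cv2.COLOR_BGR2HSV)
m=cv2.inRange(hsv,(0,0,60),(180,100,255));m[200:]=0;m[:,:150]=0;m[:,470:]=0
n,l,st,c=cv2.connectedComponentsWithStats(m)
for i in range(1,n):
    if st[i,4]>30: print(st[i],np.round(c[i],1),ray(p,*c[i],.031)[:2])
cv2.imwrite("pics/c2.png",cv2.resize(im[120:220,150:475],None,fx=2.46,fy=2.46*2.4/2.4,interpolation=cv2.INTER_CUBIC))
E
```

```text
[168   0  17  16 139] [174.8   4.9] [0.63132566 0.09248733]
[440   0  14  14  93] [446.1   3.6] [ 0.63254387 -0.12046905]
[348  39  13  17 169] [354.3  46.3] [ 0.60281855 -0.04953994]
[261  40  15  17 171] [267.7  47.3] [0.60204309 0.0208729 ]
[424 123  17  12 161] [432.3 128.3] [ 0.53969179 -0.12003833]
[266 125  13  12 129] [272.  130.5] [0.53776293 0.02008845]
[346 124  13  12 125] [352.2 129.5] [ 0.53865051 -0.05007583]
[150 126  12  74 471] [153.6 174. ] [0.49998425 0.12941713]
[184 126  18  12 143] [191.4 131.4] [0.53689068 0.09068799]
[244 142  29  28 407] [256.5 156. ] [0.51600672 0.03487705]
[157 148  34  25 390] [170.9 160.6] [0.51189584 0.11207143]
[309 157  30  25 392] [322.3 168.5] [ 0.5050429  -0.02419491]
[384 164  31  23 412] [398.2 174.4] [ 0.49981239 -0.09338817]
[342 167  26  14  59] [356. 171.] [ 0.50287001 -0.0548064 ]
[418 166  25   8  47] [429.2 168.7] [ 0.50496492 -0.12117438]
[193 169  21  12  43] [204.6 173.3] [0.50067804 0.08293374]
[277 169  15  16  40] [285.3 175.1] [0.4991181  0.00954402]
[465 168   5  32  86] [467.8 187.9] [ 0.48760322 -0.15875878]
```

View pics/c2.png

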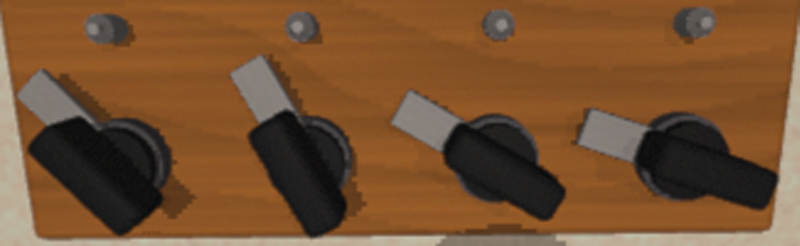

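```bash
python3 - <<'E'
from h import *
import pickle;p=pickle.load(open("w1.pkl","rb"))
D=[(200.8,185.9),(274.8,185),(351,183.8),(428.5,182.6)]
T=[(170.9,160.6),(256.5,156),(322.3,168.5),(398.2,174.4)]
# knob top-face ends (near tongue, far) in crop
for d,t in zip(D,T):
    for z in(.026,.034):print(ray(p,*d,z)[:2].round(4),end=" ")
    v=(ray(p,*t,.035)-ray(p,*d,.028))[:2];a=np.degrees(np.arctan2(v[1],v[0]));print(v.round(4),a,"val",2.2-np.radians(a-.8))
E
```

```text
[0.4883 0.0894] [0.4897 0.0866] [0.0236 0.0217] 42.54346192706496 val 1.4714391481918194
[0.4892 0.0201] [0.4906 0.0191] [0.0268 0.0143] 28.15632088681646 val 1.722542129292958
[ 0.4904 -0.0512] [ 0.4917 -0.0503] [0.0148 0.0269] 61.21153603548484 val 1.1456197899935878
[ 0.4916 -0.1235] [ 0.4929 -0.1209] [0.0084 0.0304] 74.50585524952609 val 0.9135901478974231
```

```bash
python3 - <<'E'
from h import *
print(np.round(telemetry.state()["joint_pos"],1))
plan((.489,.090,.12,42.5),(.489,.090,.066,42.5),(.489,.090,.066,84))
E
```

```text
[ 25.1  10.3 -28.3 102.3   5.3  68.7 -94.8]
-> (0.489, 0.09, 0.12, 42.5)
   [[6.1,-22.0,20.6,0.0,0.0,-0.149],[9.3,-20.9,20.6,0.0,0.0,-0.149],[12.3,-19.2,20.6,0.0,0.0,-0.149],[15.0,-17.2,20.6,0.0,0.0,-0.149],[17.4,-14.8,20.6,0.0,0.0,-0.149]]
-> (0.489, 0.09, 0.066, 42.5)
   [[0.0,0.0,54.0,0.0,0.0,0.0]]
-> (0.489, 0.09, 0.066, 84)
   [[0.0,0.0,0.0,0.0,0.0,-0.145],[0.0,0.0,0.0,0.0,0.0,-0.145],[0.0,0.0,0.0,0.0,0.0,-0.145],[0.0,0.0,0.0,0.0,0.0,-0.145],[0.0,0.0,0.0,0.0,0.0,-0.145]]
```

Request:
{"api": "jog_arm", "payload": {
  "increments": [
    [6, -22, 20.5, 0, 0, -0.149],
    [9, -21, 20.5, 0, 0, -0.149],
    [12, -19, 20.5, 0, 0, -0.149],
    [15, -17, 20.5, 0, 0, -0.149],
    [17.5, -15, 20.5, 0, 0, -0.149]
  ],
  "claw": 36
}}

```text
time: 2.95
tool_pos: [0.4888, 0.0901, 0.1203]
ee_rot: [[0.734, 0.679, 0.0], [0.679, -0.734, -0.001], [-0.001, 0.001, -1.0]]
contact_force: [0.6, 0.5, 0.6]
width: 0.0363
finger_force: 0.0
```

Request:
{"api": "jog_arm", "payload": {
  "increments": [
    [0, 0, 0, 0, 0, 0],
    [0, 0, 0, 0, 0, 0]
  ]
}}

```text
time: 3.2
tool_pos: [0.4887, 0.0897, 0.1212]
ee_rot: [[0.737, 0.676, 0.0], [0.676, -0.737, -0.002], [-0.001, 0.001, -1.0]]
contact_force: [0.9, -0.1, -0.2]
width: 0.0361
finger_force: 0.0
```

```bash
python3 - <<'E'
from h import *
p=capture("wrist");cv2.imwrite("pics/w2.png",p["image"][:,:])
plan((.489,.090,.066,42.5))
E
```

```text
-> (0.489, 0.09, 0.066, 42.5)
   [[0.2,-0.3,55.5,0.002,0.0,0.0]]
```

View pics/w2.png

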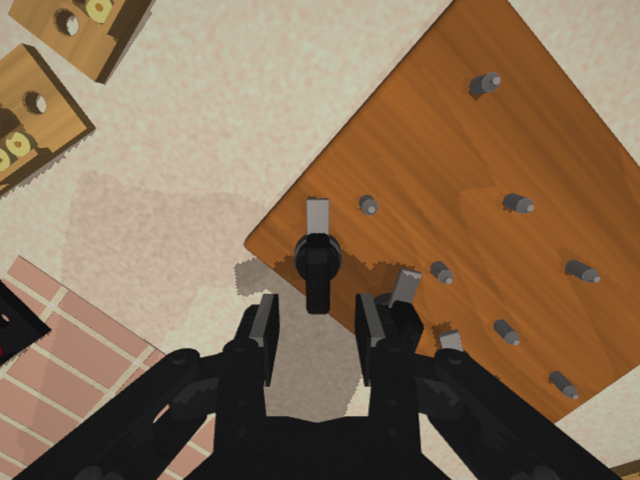

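The knob is aligned and centred between the jaws at column 318. Going down to grip and turn it back.

Request:
{"api": "jog_arm", "payload": {
  "increments": [
    [0, 0, 27, 0, 0, 0],
    [0, 0, 28, 0, 0, 0],
    [0, 0, 0, 0, 0, 0]
  ]
}}

```text
time: 3.62
tool_pos: [0.4871, 0.0897, 0.0649]
ee_rot: [[0.736, 0.677, -0.003], [0.677, -0.736, -0.002], [-0.004, -0.001, -1.0]]
contact_force: [0.1, -0.2, -0.4]
width: 0.0358
finger_force: 0.0
```

Request:
{"api": "jog_arm", "payload": {
  "increments": [
    [0, 0, 0, 0, 0, 0],
    [0, 0, 0, 0, 0, 0],
    [0, 0, 0, 0, 0, 0]
  ],
  "claw": 5,
  "force": 40
}}

```text
time: 4.0
tool_pos: [0.4903, 0.0907, 0.0674]
ee_rot: [[0.735, 0.678, 0.004], [0.678, -0.735, -0.001], [0.002, 0.004, -1.0]]
contact_force: [1.2, -3.8, 5.4]
width: 0.0132
finger_force: 43.6
```

Request:
{"api": "jog_arm", "payload": {
  "increments": [
    [0, 0, 0, 0, 0, -0.145],
    [0, 0, 0, 0, 0, -0.145],
    [0, 0, 0, 0, 0, -0.145],
    [0, 0, 0, 0, 0, -0.145],
    [0, 0, 0, 0, 0, -0.145]
  ]
}}

```text
time: 4.62
tool_pos: [0.4895, 0.091, 0.0674]
ee_rot: [[0.096, 0.995, 0.002], [0.995, -0.096, -0.002], [-0.001, 0.002, -1.0]]
contact_force: [-1.2, -3.4, 8.1]
width: 0.0129
finger_force: 44.1
```

Request:
{"api": "jog_arm", "payload": {
  "increments": [
    [0, 0, 0, 0, 0, 0],
    [0, 0, 0, 0, 0, 0]
  ]
}}

```text
time: 4.88
tool_pos: [0.4895, 0.0911, 0.0674]
ee_rot: [[0.1, 0.995, 0.002], [0.995, -0.1, -0.002], [-0.001, 0.002, -1.0]]
contact_force: [-0.2, -2.9, 8.3]
width: 0.0132
finger_force: 44.1
```

Request:
{"api": "jog_arm", "payload": {
  "increments": [
    [0, 0, 0, 0, 0, 0],
    [0, 0, 0, 0, 0, 0],
    [0, 0, -55, 0, 0, 0]
  ],
  "claw": 36
}}

```text
time: 5.25
tool_pos: [0.4847, 0.0907, 0.1176]
ee_rot: [[0.099, 0.995, -0.011], [0.995, -0.099, -0.001], [-0.002, -0.01, -1.0]]
contact_force: [1.5, -0.3, 0.3]
width: 0.0361
finger_force: 0.0
```

```bash
python3 - <<'E'
from h import *
plan((.490,.0194,.12,28),(.490,.0194,.066,28))
E
```

```text
-> (0.49, 0.0194, 0.12, 28)
   [[-11.7,2.1,-0.4,-0.001,0.001,0.164],[-11.2,3.9,-0.4,-0.001,0.001,0.164],[-10.5,5.7,-0.4,-0.001,0.001,0.164],[-9.4,7.3,-0.4,-0.001,0.001,0.164],[-8.1,8.8,-0.4,-0.001,0.001,0.164]]
   [[-6.5,10.0,-0.4,-0.001,0.001,0.164]]
-> (0.49, 0.0194, 0.066, 28)
   [[0.0,0.0,54.0,0.0,0.0,0.0]]
```

```bash
python3 - <<'E'
from h import *
plan((.490,.0202,.121,28),p=(.4887,.0897,.121),R=down(84.1))
E
```

```text
-> (0.49, 0.0202, 0.121, 28)
   [[-11.5,1.4,0.0,0.0,0.0,0.163],[-11.1,3.3,0.0,0.0,0.0,0.163],[-10.4,5.0,0.0,0.0,0.0,0.163],[-9.5,6.6,0.0,0.0,0.0,0.163],[-8.3,8.1,0.0,0.0,0.0,0.163]]
   [[-6.9,9.3,0.0,0.0,0.0,0.163]]
```

Request:
{"api": "jog_arm", "payload": {
  "increments": [
    [-11.5, 1.4, 0, 0, 0, 0.163],
    [-11, 3.3, 0, 0, 0, 0.163],
    [-10.4, 5, 0, 0, 0, 0.163],
    [-9.5, 6.6, 0, 0, 0, 0.163],
    [-8.3, 8.1, 0, 0, 0, 0.163]
  ]
}}

```text
time: 5.88
tool_pos: [0.4892, 0.0342, 0.1205]
ee_rot: [[0.795, 0.606, -0.001], [0.606, -0.795, 0.001], [-0.0, -0.001, -1.0]]
contact_force: [-0.6, -0.2, 0.2]
width: 0.0358
finger_force: 0.0
```

Request:
{"api": "jog_arm", "payload": {
  "increments": [
    [-7, 9.3, 0, 0, 0, 0.163],
    [0, 0, 0, 0, 0, 0],
    [0, 0, 27, 0, 0, 0],
    [0, 0, 28, 0, 0, 0],
    [0, 0, 0, 0, 0, 0]
  ]
}}

```text
time: 6.5
tool_pos: [0.4881, 0.0228, 0.0641]
ee_rot: [[0.879, 0.476, -0.005], [0.476, -0.879, 0.001], [-0.004, -0.003, -1.0]]
contact_force: [-0.1, 0.5, -0.3]
width: 0.0362
finger_force: 0.0
```

Request:
{"api": "jog_arm", "payload": {
  "increments": [
    [0, 0, 0, 0, 0, 0],
    [0, 0, 0, 0, 0, 0],
    [0, 0, 0, 0, 0, 0]
  ],
  "claw": 5
}}

```text
time: 6.88
tool_pos: [0.4914, 0.0205, 0.0668]
ee_rot: [[0.881, 0.472, 0.003], [0.472, -0.881, -0.002], [0.002, 0.004, -1.0]]
contact_force: [3.6, -4.4, -2.5]
width: 0.0136
finger_force: 42.1
```

Request:
{"api": "jog_arm", "payload": {
  "increments": [
    [0, 0, 0, 0, 0, -0.163],
    [0, 0, 0, 0, 0, -0.163],
    [0, 0, 0, 0, 0, -0.163],
    [0, 0, 0, 0, 0, -0.163],
    [0, 0, 0, 0, 0, -0.163]
  ]
}}

```text
time: 7.5
tool_pos: [0.4905, 0.0211, 0.0668]
ee_rot: [[0.256, 0.967, 0.001], [0.967, -0.256, -0.002], [-0.001, 0.002, -1.0]]
contact_force: [1.5, -4.5, -1.8]
width: 0.0134
finger_force: 42.4
```

Request:
{"api": "jog_arm", "payload": {
  "increments": [
    [0, 0, 0, 0, 0, -0.163],
    [0, 0, 0, 0, 0, 0],
    [0, 0, 0, 0, 0, 0]
  ]
}}

```text
time: 7.88
tool_pos: [0.4904, 0.0212, 0.0667]
ee_rot: [[0.103, 0.995, 0.001], [0.995, -0.103, -0.002], [-0.002, 0.001, -1.0]]
contact_force: [-0.9, -4.3, 6.3]
width: 0.0131
finger_force: 43.3
```

Request:
{"api": "jog_arm", "payload": {
  "increments": [
    [0, 0, 0, 0, 0, 0],
    [0, 0, 0, 0, 0, 0],
    [0, 0, -27, 0, 0, 0],
    [0, 0, -28, 0, 0, 0]
  ],
  "claw": 36
}}

```text
time: 8.38
tool_pos: [0.4892, 0.0236, 0.121]
ee_rot: [[0.099, 0.995, -0.001], [0.995, -0.099, 0.002], [0.002, -0.001, -1.0]]
contact_force: [-0.7, -0.4, 0.2]
width: 0.0358
finger_force: 0.0
```

Request:
{"api": "jog_arm", "payload": {
  "increments": [
    [-35, 4.2, 0, 0, 0, 0],
    [-35, 4.2, 0, 0, 0, 0],
    [0, 0, 0, 0, 0, 0.134],
    [0, 0, 0, 0, 0, 0.134],
    [0, 0, 0, 0, 0, 0.134]
  ]
}}

```text
time: 9.0
tool_pos: [0.4912, -0.047, 0.1206]
ee_rot: [[0.485, 0.875, 0.0], [0.875, -0.485, 0.002], [0.001, -0.001, -1.0]]
contact_force: [0.3, -0.0, -0.7]
width: 0.0356
finger_force: 0.0
```

Request:
{"api": "jog_arm", "payload": {
  "increments": [
    [0, 0, 0, 0, 0, 0],
    [0, 0, 0, 0, 0, 0]
  ]
}}

```text
time: 9.25
tool_pos: [0.4912, -0.0475, 0.1207]
ee_rot: [[0.479, 0.878, 0.0], [0.878, -0.479, 0.001], [0.0, -0.0, -1.0]]
contact_force: [0.0, -0.3, 1.0]
width: 0.036
finger_force: 0.0
```

```bash
python3 - <<'E'
from h import *
p=capture("wrist");cv2.imwrite("pics/w3.png",p["image"][:,:])
E
```

```text
(no output)
```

View pics/w3.png

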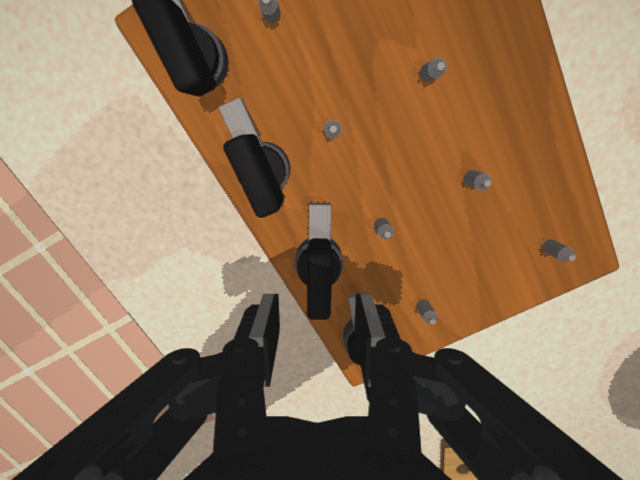

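Latches 1 and 2 now point along +y. Latch 3 is centred at column 319, so I'll grip it and turn it back too.

Request:
{"api": "jog_arm", "payload": {
  "increments": [
    [-1.5, 0.5, 27, 0, 0, 0],
    [0, 0, 27, 0, 0, 0],
    [0, 0, 0, 0, 0, 0]
  ]
}}

```text
time: 9.68
tool_pos: [0.489, -0.0496, 0.0651]
ee_rot: [[0.48, 0.877, -0.005], [0.877, -0.48, 0.001], [-0.002, -0.005, -1.0]]
contact_force: [-0.8, -0.3, -0.3]
width: 0.0359
finger_force: 0.0
```

Request:
{"api": "jog_arm", "payload": {
  "increments": [
    [0, 0, 0, 0, 0, 0],
    [0, 0, 0, 0, 0, 0],
    [0, 0, 0, 0, 0, 0]
  ],
  "claw": 5
}}

```text
time: 10.05
tool_pos: [0.4917, -0.0493, 0.0679]
ee_rot: [[0.481, 0.877, 0.002], [0.877, -0.481, -0.0], [0.001, 0.002, -1.0]]
contact_force: [-1.6, 0.6, 4.6]
width: 0.0133
finger_force: 41.9
```

Request:
{"api": "jog_arm", "payload": {
  "increments": [
    [0, 0, 0, 0, 0, -0.134],
    [0, 0, 0, 0, 0, -0.134],
    [0, 0, 0, 0, 0, -0.134],
    [0, 0, 0, 0, 0, 0],
    [0, 0, 0, 0, 0, 0]
  ]
}}

```text
time: 10.68
tool_pos: [0.4912, -0.0492, 0.0679]
ee_rot: [[0.099, 0.995, 0.001], [0.995, -0.099, 0.0], [0.0, 0.001, -1.0]]
contact_force: [-1.2, 1.6, 4.8]
width: 0.0132
finger_force: 42.2
```

Request:
{"api": "jog_arm", "payload": {
  "increments": [
    [0, 0, 0, 0, 0, 0],
    [0, 0, 0, 0, 0, 0],
    [0, 0, -40, 0, 0, 0],
    [0, 0, -55, 0, 0, 0],
    [0, 0, -55, 0, 0, 0]
  ],
  "claw": 36
}}

```text
time: 11.3
tool_pos: [0.4907, -0.05, 0.2182]
ee_rot: [[0.1, 0.995, -0.0], [0.995, -0.1, -0.0], [-0.0, -0.0, -1.0]]
contact_force: [0.6, -1.0, -0.3]
width: 0.0356
finger_force: 0.0
```

Request:
{"api": "jog_arm", "payload": {
  "increments": [
    [0, 0, 0, 0, 0, 0],
    [0, 0, 0, 0, 0, 0]
  ]
}}

```text
time: 11.55
tool_pos: [0.4905, -0.0502, 0.2163]
ee_rot: [[0.1, 0.995, -0.001], [0.995, -0.1, -0.001], [-0.001, -0.001, -1.0]]
contact_force: [0.2, -0.0, -0.6]
width: 0.0359
finger_force: 0.0
```

```bash
python3 - <<'E'
from h import *
p=capture("top")
for w,z in (((190,200,245,260),.01),((190,260,245,310),.01),((420,205,470,262),.01),((425,262,480,330),.01)): print(w,rects(p,w,z))
plan((.48,.25,.24,70))
E
```

```text
(190, 200, 245, 260) [(537.1, 298.6, 1.5, 136, 61)]
(190, 260, 245, 310) [(409.4, 297.8, -16.2, 105, 63)]
(420, 205, 470, 262) [(533.6, -313.6, -23.1, 105, 60)]
(425, 262, 480, 330) [(371.8, -327.4, 13.7, 132, 63)]
-> (0.48, 0.25, 0.24, 70)
   [[49.6,-6.7,-4.1,0.0,0.0,0.041],[49.3,-8.7,-4.1,0.0,0.0,0.041],[48.9,-10.8,-4.1,0.0,0.0,0.041],[48.4,-12.8,-4.1,0.0,0.0,0.041],[47.8,-14.8,-4.1,0.0,0.0,0.041]]
   [[47.2,-16.7,-4.1,0.0,0.0,0.041]]
```

```bash
python3 - <<'E'
from h import *
plan((.530,.297,.2,1.5))
E
```

```text
-> (0.53, 0.297, 0.2, 1.5)
   [[38.8,0.6,1.7,0.0,0.0,0.16],[38.4,-5.6,1.7,0.0,0.0,0.16],[37.0,-11.7,1.7,0.0,0.0,0.16],[34.7,-17.5,1.7,0.0,0.0,0.16],[31.4,-22.8,1.7,0.0,0.0,0.16]]
   [[27.4,-27.5,1.7,0.0,0.0,0.16],[22.6,-31.5,1.7,0.0,0.0,0.16],[17.3,-34.8,1.7,0.0,0.0,0.16],[11.5,-37.1,1.7,0.0,0.0,0.16]]
```

Request:
{"api": "jog_arm", "payload": {
  "increments": [
    [39, 0.5, 1.5, 0, 0, 0.16],
    [38.5, -5.5, 1.5, 0, 0, 0.16],
    [37, -11.5, 1.5, 0, 0, 0.16],
    [35, -17.5, 1.5, 0, 0, 0.16],
    [31.5, -23, 1.5, 0, 0, 0.16]
  ],
  "claw": 60
}}

```text
time: 12.22
tool_pos: [0.5123, 0.1443, 0.207]
ee_rot: [[0.787, 0.617, -0.004], [0.617, -0.787, -0.001], [-0.004, -0.001, -1.0]]
contact_force: [-0.3, -0.5, -0.1]
width: 0.0603
finger_force: 0.0
```

Request:
{"api": "jog_arm", "payload": {
  "increments": [
    [27.5, -27.5, 1.5, 0, 0, 0.16],
    [22.5, -31.5, 1.5, 0, 0, 0.16],
    [17.5, -35, 1.5, 0, 0, 0.16],
    [11.5, -37, 1.5, 0, 0, 0.16],
    [0, 0, 0, 0, 0, 0]
  ]
}}

```text
time: 12.85
tool_pos: [0.5278, 0.3024, 0.2007]
ee_rot: [[0.999, 0.038, -0.005], [0.038, -0.999, 0.001], [-0.005, -0.001, -1.0]]
contact_force: [0.4, 0.2, 0.4]
width: 0.0603
finger_force: 0.0
```

Request:
{"api": "jog_arm", "payload": {
  "increments": [
    [0, 0, 0, 0, 0, 0],
    [0, 0, 0, 0, 0, 0]
  ]
}}

```text
time: 13.1
tool_pos: [0.531, 0.2962, 0.2024]
ee_rot: [[1.0, 0.029, -0.001], [0.029, -1.0, -0.002], [-0.001, 0.002, -1.0]]
contact_force: [-0.0, -0.2, -0.6]
width: 0.0597
finger_force: 0.0
```

```bash
cat >> h.py <<'E'
def holes(p,z=.01):
    """dark holes within wood blobs -> world points at z"""
    g=cv2.cvtColor(p["image"],cv2.COLOR_BGR2HSV)
    wood=cv2.inRange(g,(5,70,60),(28,255,255));out=[]
    cs,h=cv2.findContours(wood,cv2.RETR_CCOMP,cv2.CHAIN_APPROX_NONE)
    for c,hh in zip(cs,h[0]):
        a=cv2.contourArea(c)
        if hh[3]>=0 and 60<a<2500 and cv2.contourArea(cs[hh[3]])>1500:
            x,y,w,ht=cv2.boundingRect(c)
            if .6<w/ht<1.6: (u,v),_=cv2.minEnclosingCircle(c);q=ray(p,u,v,z)[:2];out.append((round(u),round(v),round(a),q.round(4).tolist()))
    return out
E
python3 - <<'E'
from h import *
s=telemetry.state();print(s["tool_pos"],yawof(s["ee_rot"]))
p=capture("wrist");cv2.imwrite("pics/w4.png",p["image"])
print(rects(p,(0,0,640,480),.01,amin=1500))
for h in holes(p):print(h)
E
```

```text
[0.53098097 0.2961915  0.20238559] 1.6577730355288696
[(410.2, 293.3, -16.9, 105, 61), (315.1, 598.2, -15.2, 299, 105), (539.5, 295.7, 2.3, 131, 60), (562.9, 52.7, 0.7, 221, 167), (690.9, 307.5, -88.3, 51, 32)]
(298, 334, 104, [0.4025, 0.3122])
(303, 319, 104, [0.4202, 0.307])
(324, 302, 67, [0.4421, 0.286])
(302, 237, 128, [0.5116, 0.3093])
(302, 220, 132, [0.5294, 0.3101])
(332, 218, 74, [0.5312, 0.2806])
(301, 200, 142, [0.5477, 0.3108])
(333, 201, 187, [0.5483, 0.2807])
(300, 181, 144, [0.5657, 0.3118])
(333, 181, 202, [0.5668, 0.2815])
(316, 158, 161, [0.5872, 0.2979])
(547, 224, 248, [0.5316, 0.0747])
```

View pics/w4.png

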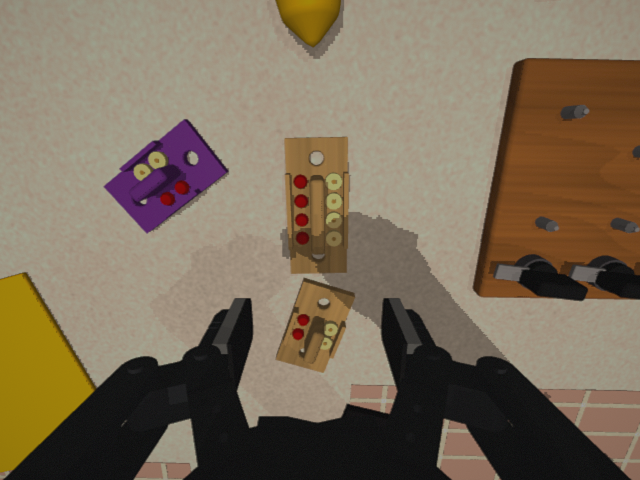

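The long tray lies upright at px (317,205), centre about (0.540, 0.296) and yaw about 2.3°. The purple look-alike is clear of it to the left. Descending to grip.

```bash
python3 - <<'E'
from h import *
plan((.540,.2959,.11,2.3),(.540,.2959,.0495,2.3,31))
E
```

```text
-> (0.54, 0.2959, 0.11, 2.3)
   [[4.5,0.3,46.4,0.001,0.0,-0.006],[4.5,0.3,46.4,0.001,0.0,-0.006]]
-> (0.54, 0.2959, 0.0495, 2.3, 31)
   [[0.0,0.0,30.2,0.0,0.0,0.0],[0.0,0.0,30.2,0.0,0.0,0.0]]
```

Request:
{"api": "jog_arm", "payload": {
  "increments": [
    [4.5, 0.3, 46, 0, 0, -0.006],
    [4.5, 0.3, 46, 0, 0, -0.006],
    [0, 0, 30, 0, 0, 0],
    [0, 0, 18, 0, 0, 0],
    [0, 0, 10, 0, 0, 0]
  ],
  "claw": 36
}}

```text
time: 13.78
tool_pos: [0.5399, 0.2973, 0.0528]
ee_rot: [[0.999, 0.042, -0.0], [0.042, -0.999, -0.0], [-0.0, 0.0, -1.0]]
contact_force: [0.3, 0.3, 0.0]
width: 0.0359
finger_force: 0.0
```

Request:
{"api": "jog_arm", "payload": {
  "increments": [
    [0, 0, 2.5, 0, 0, 0],
    [0, 0, 0, 0, 0, 0]
  ]
}}

```text
time: 14.02
tool_pos: [0.5403, 0.2985, 0.0518]
ee_rot: [[0.999, 0.043, 0.002], [0.043, -0.999, 0.001], [0.002, -0.001, -1.0]]
contact_force: [-0.0, 0.7, -0.1]
width: 0.036
finger_force: 0.0
```

Request:
{"api": "jog_arm", "payload": {
  "increments": [
    [0, 0, 0, 0, 0, 0],
    [0, 0, 0, 0, 0, 0],
    [0, 0, 0, 0, 0, 0],
    [0, 0, 0, 0, 0, 0]
  ],
  "claw": 2,
  "force": 60
}}

```text
time: 14.52
tool_pos: [0.5404, 0.2985, 0.052]
ee_rot: [[0.999, 0.043, 0.002], [0.043, -0.999, 0.001], [0.002, -0.001, -1.0]]
contact_force: [-0.1, -0.3, 6.0]
width: 0.0105
finger_force: 62.1
```

Request:
{"api": "jog_arm", "payload": {
  "increments": [
    [0, 0, -25, 0, 0, 0],
    [0, 0, -40, 0, 0, 0],
    [0, 0, -35, 0, 0, 0],
    [0, 0, 0, 0, 0, 0],
    [0, 0, 0, 0, 0, 0]
  ]
}}

```text
time: 15.15
tool_pos: [0.5388, 0.2972, 0.1492]
ee_rot: [[0.999, 0.043, -0.002], [0.043, -0.999, -0.002], [-0.002, 0.002, -1.0]]
contact_force: [-1.0, -0.3, -2.7]
width: 0.0103
finger_force: 61.2
```

```bash
python3 - <<'E'
from h import *
s=telemetry.state();print(s["tool_pos"],yawof(s["ee_rot"]))
p=capture("wrist");cv2.imwrite("pics/w5.png",p["image"])
plan((.5835,.092,.17,1))
E
```

```text
[0.53880605 0.29724122 0.14919069] 2.4639042021137314
-> (0.5835, 0.092, 0.17, 1)
   [[9.0,51.7,-5.3,0.001,0.001,0.006],[9.3,51.6,-5.3,0.001,0.001,0.006],[9.7,51.6,-5.3,0.001,0.001,0.006],[10.0,51.5,-5.3,0.001,0.001,0.006]]
```

View pics/w5.png

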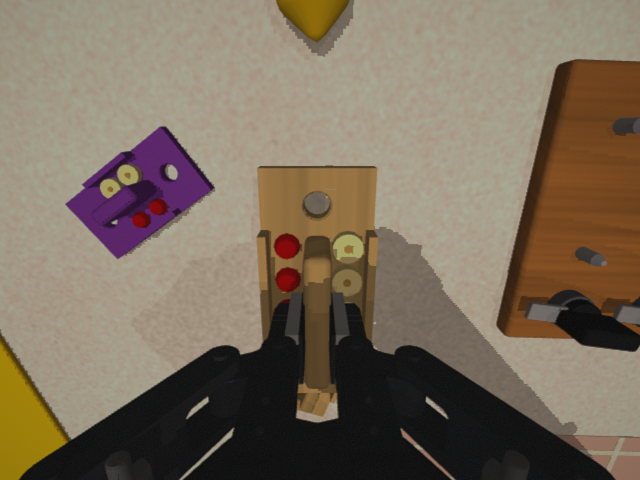

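The tray is gripped and its front hole shows at px (317,203), on the centre line. Carrying it over bay 1.

```bash
python3 - <<'E'
from h import *
s=telemetry.state();R=np.array(s["ee_rot"]);T=np.array(s["tool_pos"])
p=capture("wrist");g=cv2.cvtColor(p["image"],cv2.COLOR_BGR2HSV)[185:222,298:336]
m=cv2.inRange(g,(5,70,60),(28,255,255))==0;m=m.astype(np.uint8)*255
n,l,st,c=cv2.connectedComponentsWithStats(m);i=1+st[1:,4].argmax();u,v=c[i]+[298,185];print(u,v,st[i])
print(R.T@(ray(p,u,v,T[2]-.042)-T))
E
```

```text
316.7227722772277 202.89108910891088 [  7   8  25  21 404]
[4.78361313e-02 5.81515445e-05 4.18368316e-02]
```

Request:
{"api": "jog_arm", "payload": {
  "increments": [
    [9, 52, -5, 0, 0, 0.006],
    [9, 52, -5, 0, 0, 0.006],
    [9.5, 51, -5, 0, 0, 0.006],
    [10, 50, -5, 0, 0, 0.006],
    [0, 0, 0, 0, 0, 0]
  ]
}}

```text
time: 15.88
tool_pos: [0.5853, 0.0858, 0.1689]
ee_rot: [[1.0, 0.007, -0.002], [0.007, -1.0, -0.006], [-0.002, 0.006, -1.0]]
contact_force: [-0.8, 0.6, -1.4]
width: 0.0107
finger_force: 61.2
```

Request:
{"api": "jog_arm", "payload": {
  "increments": [
    [0, 0, 0, 0, 0, 0],
    [0, 0, 0, 0, 0, 0]
  ]
}}

```text
time: 16.12
tool_pos: [0.5831, 0.0965, 0.1701]
ee_rot: [[1.0, 0.022, -0.002], [0.022, -1.0, 0.001], [-0.002, -0.001, -1.0]]
contact_force: [0.8, 0.2, -1.6]
width: 0.0106
finger_force: 61.2
```

```bash
python3 - <<'E'
from h import *
s=telemetry.state();print(s["tool_pos"],yawof(s["ee_rot"]))
p=capture("wrist");cv2.imwrite("pics/w6.png",p["image"]);print(proj(p,(.631,.0916,.042)))
plan((.5838,.0919,.105,.8))
E
```

```text
[0.58309226 0.09653933 0.17013066] 1.2719551430822569
(np.float64(325.0941892907607), np.float64(177.25169087120418))
-> (0.5838, 0.0919, 0.105, 0.8)
   [[0.3,2.3,32.7,0.0,0.001,0.004],[0.3,2.3,32.7,0.0,0.001,0.004]]
```

Request:
{"api": "jog_arm", "payload": {
  "increments": [
    [0.5, 2.3, 33, 0, 0, 0.004],
    [0, 2.3, 33, 0, 0, 0.004],
    [0, 0, 0, 0, 0, 0],
    [0, 0, 0, 0, 0, 0],
    [0, 0, 0, 0, 0, 0]
  ]
}}

```text
time: 16.8
tool_pos: [0.5859, 0.0908, 0.1067]
ee_rot: [[1.0, 0.012, 0.004], [0.012, -1.0, 0.001], [0.004, -0.001, -1.0]]
contact_force: [-0.4, 0.3, -1.0]
width: 0.0103
finger_force: 61.2
```

```bash
python3 - <<'E'
from h import *
s=telemetry.state();print(s["tool_pos"],yawof(s["ee_rot"]))
p=capture("wrist");cv2.imwrite("pics/w6.png",cv2.resize(p["image"][140:300,220:420],None,fx=3,fy=3,interpolation=cv2.INTER_CUBIC))
plan((.5835,.0920,.072,.8))
E
```

```text
[0.58591949 0.0907793  0.10674729] 0.666509536244006
-> (0.5835, 0.092, 0.072, 0.8)
   [[-2.4,-1.4,34.5,-0.001,-0.003,-0.003]]
```

View pics/w6.png

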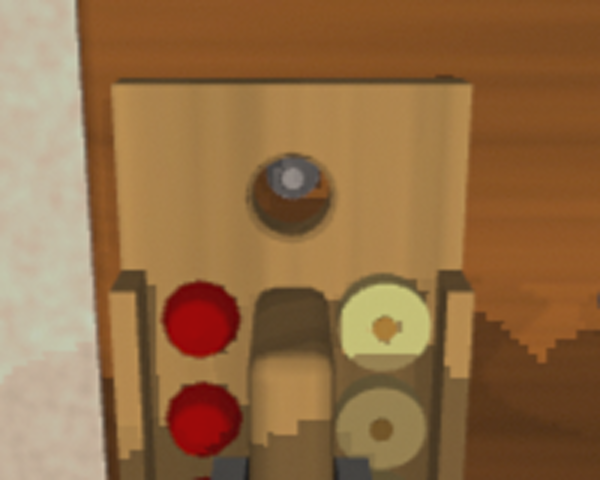

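The pin tip shows inside the front hole, at about px (317,199.7) against a hole centre of (317,205). I'll compute the correction.

```bash
cat >> h.py <<'E'
def corr(p,hole,pin,s,grip=.042):
    T=np.array(s["tool_pos"]);R=np.array(s["ee_rot"])
    a=ray(p,*hole,T[2]-grip);b=ray(p,*pin,.042);return (R.T@(b-a))[:2]*1000,a,b
E
python3 - <<'E'
from h import *
s=telemetry.state();p=capture("wrist");print(corr(p,(317,205),(317,199.7),s),s["tool_pos"])
E
```

```text
(array([-2.08076473,  0.03447105]), array([0.63265207, 0.09090136, 0.06455473]), array([0.63064515, 0.09085955, 0.042     ])) [0.5857729  0.09055491 0.10655473]
```

Request:
{"api": "jog_arm", "payload": {
  "increments": [
    [-1, 0, 5, 0, 0, 0],
    [-1, 0, 7, 0, 0, 0],
    [0, 0, 7, 0, 0, 0],
    [0, 0, 6, 0, 0, 0],
    [0, 0, 5, 0, 0, 0]
  ]
}}

```text
time: 17.52
tool_pos: [0.5831, 0.0901, 0.0745]
ee_rot: [[1.0, 0.011, 0.001], [0.011, -1.0, 0.001], [0.001, -0.001, -1.0]]
contact_force: [2.0, 0.7, -0.5]
width: 0.0103
finger_force: 61.3
```

Request:
{"api": "jog_arm", "payload": {
  "increments": [
    [0, 0, 4, 0, 0, 0],
    [0, 0, 2, 0, 0, 0],
    [0, 0, 0, 0, 0, 0]
  ]
}}

```text
time: 17.9
tool_pos: [0.5831, 0.0901, 0.0719]
ee_rot: [[1.0, 0.011, 0.002], [0.011, -1.0, -0.001], [0.002, 0.001, -1.0]]
contact_force: [-3.9, -0.8, 13.7]
width: 0.0105
finger_force: 63.4
```

```bash
python3 - <<'E'
from h import *
s=telemetry.state();print(s["tool_pos"],yawof(s["ee_rot"]),s["contact_force"])
E
```

```text
[0.58314198 0.09013669 0.07190843] 0.6275567599779728 [-3.87755493 -0.75805538 13.70429779]
```

Seated: z matches the grip height plus the 20 mm deck, with 14 N of contact. Releasing and going to the left short tray.

Request:
{"api": "jog_arm", "payload": {
  "increments": [
    [0, 0, 0, 0, 0, 0],
    [0, 0, 0, 0, 0, 0],
    [0, 0, -20, 0, 0, 0],
    [0, 0, -30, 0, 0, 0],
    [0, 0, -50, 0, 0, 0]
  ],
  "claw": 34
}}

```text
time: 18.52
tool_pos: [0.5808, 0.0888, 0.1672]
ee_rot: [[1.0, 0.011, -0.006], [0.011, -1.0, -0.001], [-0.006, 0.001, -1.0]]
contact_force: [0.2, -1.1, 0.9]
width: 0.034
finger_force: 0.0
```

Request:
{"api": "jog_arm", "payload": {
  "increments": [
    [0, 0, 0, 0, 0, 0],
    [0, 0, 0, 0, 0, 0]
  ]
}}

```text
time: 18.77
tool_pos: [0.5821, 0.0893, 0.1679]
ee_rot: [[1.0, 0.011, -0.002], [0.011, -1.0, -0.001], [-0.002, 0.001, -1.0]]
contact_force: [-1.1, -0.1, -0.4]
width: 0.0341
finger_force: 0.0
```

```bash
python3 - <<'E'
from h import *
s=telemetry.state();print(s["tool_pos"],yawof(s["ee_rot"]))
plan((.40,.2965,.18,-16.9))
E
```

```text
[0.58206036 0.08930737 0.16794951] 0.6150241364371811
-> (0.4, 0.2965, 0.18, -16.9)
   [[-36.0,-41.8,-2.4,0.0,0.0,0.061],[-38.5,-39.5,-2.4,0.0,0.0,0.061],[-40.8,-37.1,-2.4,0.0,0.0,0.061],[-43.0,-34.6,-2.4,0.0,0.0,0.061],[-45.0,-31.9,-2.4,0.0,0.0,0.061]]
```

Request:
{"api": "jog_arm", "payload": {
  "increments": [
    [-36, -42, -2, 0, 0, 0.061],
    [-38.5, -39.5, -2, 0, 0, 0.061],
    [-41, -37, -2, 0, 0, 0.061],
    [-43, -34.5, -2, 0, 0, 0.061],
    [-45, -32, -2, 0, 0, 0.061]
  ]
}}

```text
time: 19.4
tool_pos: [0.3981, 0.2969, 0.1769]
ee_rot: [[0.956, -0.292, -0.003], [-0.292, -0.956, -0.002], [-0.002, 0.003, -1.0]]
contact_force: [1.2, -0.0, 0.0]
width: 0.0338
finger_force: 0.0
```

Request:
{"api": "jog_arm", "payload": {
  "increments": [
    [0, 0, 0, 0, 0, 0],
    [0, 0, 0, 0, 0, 0],
    [0, 0, 0, 0, 0, 0]
  ]
}}

```text
time: 19.77
tool_pos: [0.4012, 0.2949, 0.1777]
ee_rot: [[0.956, -0.293, -0.001], [-0.293, -0.956, -0.002], [-0.001, 0.002, -1.0]]
contact_force: [1.3, 0.4, -0.4]
width: 0.034
finger_force: 0.0
```

```bash
python3 - <<'E'
from h import *
s=telemetry.state();print(s["tool_pos"],yawof(s["ee_rot"]))
p=capture("wrist");cv2.imwrite("pics/w7.png",p["image"])
print(rects(p,(0,0,640,480),.01,amin=1500))
for h in holes(p):print(h)
t=capture("top");cv2.imwrite("pics/t2.png",t["image"])
for w,z in (((190,200,245,260),.01),((190,260,245,310),.01),((420,205,470,262),.01),((425,262,480,330),.01)): print(w,rects(t,w,z))
E
```

```text
[0.40124621 0.29492135 0.17774446] -17.044489450680473
[(162.1, 94.3, -89.9, 72, 37), (205.1, 94.4, -89.7, 72, 37), (248.0, 171.5, 89.7, 70, 37), (248.0, 94.5, -90.0, 72, 37), (290.8, 172.4, -89.8, 72, 37), (297.4, 607.0, -33.8, 287, 130), (290.8, 94.6, 89.8, 72, 37), (409.5, 295.4, -17.1, 101, 59), (492.0, 75.6, -89.5, 107, 72)]
(313, 250, 83, [0.3796, 0.3045])
(296, 228, 158, [0.4045, 0.3128])
(330, 209, 197, [0.412, 0.2787])
(296, 208, 163, [0.4221, 0.3072])
(313, 180, 174, [0.4404, 0.286])
(190, 200, 245, 260) []
(190, 260, 245, 310) []
(420, 205, 470, 262) [(533.6, -313.6, -23.1, 105, 60)]
(425, 262, 480, 330) [(371.8, -327.4, 14.0, 132, 63)]
```

View pics/w7.png

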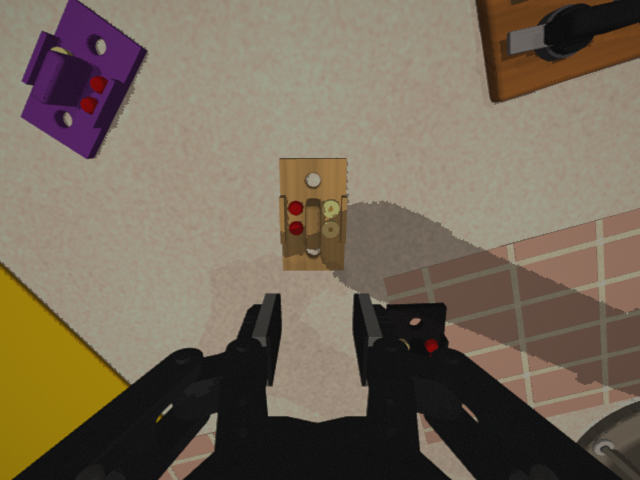

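The short tray is at px (313,215), centre (0.410, 0.295), yaw -17°.

```bash
python3 - <<'E'
from h import *
plan((.4098,.2953,.11,-17))
E
```

```text
-> (0.4098, 0.2953, 0.11, -17)
   [[4.1,-1.2,34.1,0.001,0.0,0.0],[4.1,-1.2,34.1,0.001,0.0,0.0]]
```

Request:
{"api": "jog_arm", "payload": {
  "increments": [
    [4, -1.2, 35, 0, 0, 0],
    [4, -1.2, 35, 0, 0, 0],
    [0, 0, 30, 0, 0, 0],
    [0, 0, 16, 0, 0, 0],
    [0, 0, 9, 0, 0, 0]
  ]
}}

```text
time: 20.5
tool_pos: [0.4089, 0.2965, 0.0532]
ee_rot: [[0.957, -0.291, -0.0], [-0.291, -0.957, -0.0], [-0.0, 0.0, -1.0]]
contact_force: [1.0, -0.6, 0.0]
width: 0.0343
finger_force: 0.0
```

Request:
{"api": "jog_arm", "payload": {
  "increments": [
    [0, 0, 2.5, 0, 0, 0],
    [0, 0, 0, 0, 0, 0]
  ]
}}

```text
time: 20.75
tool_pos: [0.4091, 0.2973, 0.052]
ee_rot: [[0.957, -0.29, 0.001], [-0.29, -0.957, 0.001], [0.001, -0.001, -1.0]]
contact_force: [-0.2, -0.4, 0.8]
width: 0.0342
finger_force: 0.0
```

Request:
{"api": "jog_arm", "payload": {
  "increments": [
    [0, 0, 0, 0, 0, 0],
    [0, 0, 0, 0, 0, 0],
    [0, 0, 0, 0, 0, 0],
    [0, 0, 0, 0, 0, 0]
  ],
  "claw": 2,
  "force": 60
}}

```text
time: 21.25
tool_pos: [0.4092, 0.2975, 0.0523]
ee_rot: [[0.957, -0.29, 0.002], [-0.29, -0.957, 0.001], [0.001, -0.001, -1.0]]
contact_force: [-0.5, -0.4, 5.8]
width: 0.0102
finger_force: 62.4
```

Request:
{"api": "jog_arm", "payload": {
  "increments": [
    [0, 0, -25, 0, 0, 0],
    [0, 0, -45, 0, 0, 0],
    [0, 0, -45, 0, 0, 0],
    [0, 0, 0, 0, 0, 0],
    [0, 0, 0, 0, 0, 0]
  ]
}}

```text
time: 21.88
tool_pos: [0.408, 0.2961, 0.1652]
ee_rot: [[0.957, -0.29, -0.002], [-0.29, -0.957, -0.002], [-0.001, 0.002, -1.0]]
contact_force: [-0.7, -0.6, -1.4]
width: 0.0106
finger_force: 61.5
```

```bash
python3 - <<'E'
from h import *
s=telemetry.state();print(s["tool_pos"],yawof(s["ee_rot"]))
plan((.57,.0205,.165,.8,50))
E
```

```text
[0.40797908 0.29605459 0.16521859] -16.86373072693081
-> (0.57, 0.0205, 0.165, 0.8, 50)
   [[33.6,31.0,0.1,0.0,0.0,-0.044],[32.2,32.4,0.1,0.0,0.0,-0.044],[30.7,33.8,0.1,0.0,0.0,-0.044],[29.2,35.1,0.1,0.0,0.0,-0.044],[27.6,36.4,0.0,0.0,0.0,-0.044]]
   [[26.0,37.5,0.0,0.0,0.0,-0.044],[24.3,38.7,0.0,0.0,0.0,-0.044]]
```

Request:
{"api": "jog_arm", "payload": {
  "increments": [
    [33.5, 31, 0, 0, 0, -0.044],
    [32, 32.5, 0, 0, 0, -0.044],
    [30.5, 34, 0, 0, 0, -0.044],
    [29, 35, 0, 0, 0, -0.044],
    [27.5, 36.5, 0, 0, 0, -0.044]
  ]
}}

```text
time: 22.5
tool_pos: [0.5225, 0.098, 0.1638]
ee_rot: [[0.997, -0.072, -0.005], [-0.072, -0.997, -0.001], [-0.005, 0.001, -1.0]]
contact_force: [-0.4, 0.1, -1.7]
width: 0.01
finger_force: 61.5
```

Request:
{"api": "jog_arm", "payload": {
  "increments": [
    [26, 37.5, 0, 0, 0, -0.044],
    [24, 38.5, 0, 0, 0, -0.044],
    [0, 0, 0, 0, 0, 0],
    [0, 0, 0, 0, 0, 0],
    [0, 0, 0, 0, 0, 0]
  ]
}}

```text
time: 23.12
tool_pos: [0.5683, 0.0233, 0.1654]
ee_rot: [[1.0, 0.017, -0.002], [0.017, -1.0, 0.001], [-0.002, -0.001, -1.0]]
contact_force: [0.5, 0.5, -1.4]
width: 0.0106
finger_force: 61.5
```

```bash
python3 - <<'E'
from h import *
s=telemetry.state();print(s["tool_pos"],yawof(s["ee_rot"]))
plan((.57,.0205,.107,.8,30))
E
```

```text
[0.56829772 0.02328904 0.16544065] 0.966898070793414
-> (0.57, 0.0205, 0.107, 0.8, 30)
   [[0.9,1.4,29.2,0.0,0.001,0.001],[0.9,1.4,29.2,0.0,0.001,0.001]]
```

Request:
{"api": "jog_arm", "payload": {
  "increments": [
    [1, 1.4, 29, 0, 0, 0],
    [1, 1.4, 29, 0, 0, 0],
    [0, 0, 0, 0, 0, 0],
    [0, 0, 0, 0, 0, 0],
    [0, 0, 0, 0, 0, 0]
  ]
}}

```text
time: 23.75
tool_pos: [0.5726, 0.0193, 0.11]
ee_rot: [[1.0, 0.015, 0.003], [0.015, -1.0, 0.0], [0.003, -0.0, -1.0]]
contact_force: [-0.5, 0.4, -1.6]
width: 0.0106
finger_force: 61.4
```

```bash
cat >> h.py <<'E'
def seek(off,grip=.0522):
    """hole of the held tray (off m ahead of the TCP) and the pin tip seen in it; correction in tool x,y mm"""
    s=telemetry.state();p=capture("wrist");T=np.array(s["tool_pos"]);R=np.array(s["ee_rot"]);g=grip-.01
    u,v=proj(p,T+R@[off,0,g]);x0,y0=int(u)-25,int(v)-25;im=p["image"][y0:y0+50,x0:x0+50];k=cv2.cvtColor(im,cv2.COLOR_BGR2HSV).astype(int)
    plate=(k[...,2]>120)&(k[...,1]>80)
    n,l,st,c=cv2.connectedComponentsWithStats((~plate).astype(np.uint8))
    ok=[i for i in range(1,n) if 150<st[i,4]<1500];i=min(ok,key=lambda i:np.hypot(*(c[i]-25)))
    cs=cv2.findContours((l==i).astype(np.uint8),cv2.RETR_EXTERNAL,cv2.CHAIN_APPROX_NONE)[0];(hx,hy),r=cv2.minEnclosingCircle(cs[0])
    yy,xx=np.mgrid[:50,:50];inn=np.hypot(xx-hx,yy-hy)<r-1
    gray=inn&(k[...,1]<70);vm=k[...,2][gray].max() if gray.any() else 0;tip=gray&(k[...,2]>.8*vm)
    h=(hx+x0,hy+y0);t=(xx[tip].mean()+x0,yy[tip].mean()+y0)
    print("pred",(round(u),round(v)),"hole",np.round(h,1),"r",round(r,1),"box",st[i],"tip",np.round(t,1),tip.sum(),gray.sum())
    print("hole offset",R.T@(ray(p,*h,T[2]-g)-T),"corr mm",corr(p,h,t,s,g)[0],"tcp",T.round(4),round(yawof(R),2));return p,h,t
E
python3 - <<'E'
from h import *
p,h,t=seek(.0325);cv2.imwrite("pics/w8.png",cv2.resize(p["image"][140:300,220:420],None,fx=3,fy=3,interpolation=cv2.INTER_CUBIC))
E
```

```text
pred (317, 233) hole [316.6 231.2] r 13.0 box [ 13  13  26  24 468] tip [314.8 225.5] 36 136
hole offset [3.34293576e-02 5.16248415e-05 4.23033144e-02] corr mm [-4.49735648 -1.03063552] tcp [0.5726 0.0193 0.11  ] 0.84
```

View pics/w8.png

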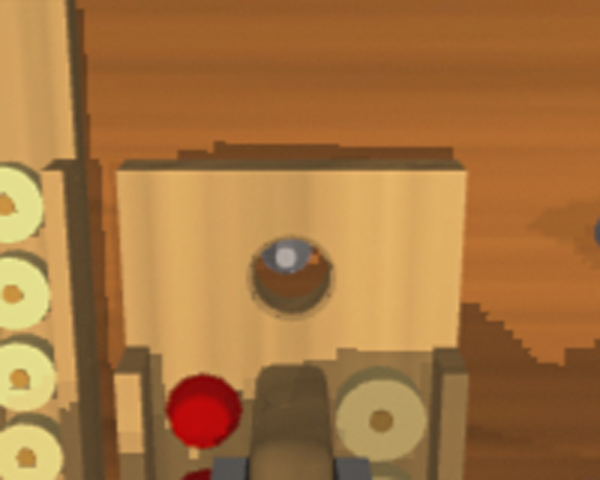

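The automatic detection agrees with the picture: hole at (316.6,231), tip at (315,225.5). Correcting by -4.5, -1.0 mm and lowering.

Request:
{"api": "jog_arm", "payload": {
  "increments": [
    [-2, -0.5, 4, 0, 0, 0],
    [-2.5, -0.5, 6, 0, 0, 0],
    [0, 0, 7, 0, 0, 0],
    [0, 0, 7, 0, 0, 0],
    [0, 0, 6, 0, 0, 0]
  ]
}}

```text
time: 24.42
tool_pos: [0.5675, 0.0199, 0.0779]
ee_rot: [[1.0, 0.014, 0.001], [0.014, -1.0, 0.001], [0.001, -0.001, -1.0]]
contact_force: [0.3, 0.4, -0.3]
width: 0.0103
finger_force: 61.5
```

Request:
{"api": "jog_arm", "payload": {
  "increments": [
    [0, 0, 5, 0, 0, 0],
    [0, 0, 3, 0, 0, 0],
    [0, 0, 1.5, 0, 0, 0],
    [0, 0, 0, 0, 0, 0]
  ]
}}

```text
time: 24.92
tool_pos: [0.5675, 0.0199, 0.0722]
ee_rot: [[1.0, 0.014, 0.001], [0.014, -1.0, -0.001], [0.001, 0.001, -1.0]]
contact_force: [-5.2, -0.5, 17.5]
width: 0.0103
finger_force: 64.1
```

Request:
{"api": "jog_arm", "payload": {
  "increments": [
    [0, 0, 0, 0, 0, 0],
    [0, 0, 0, 0, 0, 0],
    [0, 0, -20, 0, 0, 0],
    [0, 0, -30, 0, 0, 0],
    [0, 0, -55, 0, 0, 0]
  ],
  "claw": 34
}}

```text
time: 25.55
tool_pos: [0.5648, 0.0187, 0.1719]
ee_rot: [[1.0, 0.014, -0.007], [0.014, -1.0, -0.0], [-0.007, 0.0, -1.0]]
contact_force: [0.8, 1.0, 0.0]
width: 0.0339
finger_force: 0.0
```

Request:
{"api": "jog_arm", "payload": {
  "increments": [
    [0, 0, -20, 0, 0, 0],
    [0, 0, 0, 0, 0, 0],
    [0, 0, 0, 0, 0, 0]
  ]
}}

```text
time: 25.92
tool_pos: [0.5659, 0.0191, 0.1919]
ee_rot: [[1.0, 0.014, -0.003], [0.014, -1.0, -0.0], [-0.003, 0.0, -1.0]]
contact_force: [-0.5, -0.6, 0.0]
width: 0.0339
finger_force: 0.0
```

```bash
python3 - <<'E'
from h import *
s=telemetry.state();print(s["tool_pos"],yawof(s["ee_rot"]))
t=capture("top")
for w,z in (((420,205,470,262),.01),((425,262,480,330),.01)): print(w,rects(t,w,z))
plan((.525,-.308,.18,-23))
E
```

```text
[0.5658636  0.01906342 0.19194158] 0.7848334703562826
(420, 205, 470, 262) [(533.6, -313.6, -23.1, 105, 60)]
(425, 262, 480, 330) [(371.8, -327.3, 13.8, 132, 63)]
-> (0.525, -0.308, 0.18, -23)
   [[-7.5,54.4,2.0,0.0,0.001,0.069],[-3.7,54.8,2.0,0.0,0.001,0.069],[0.0,54.9,2.0,0.0,0.001,0.069],[3.8,54.8,2.0,0.0,0.001,0.069],[7.6,54.4,2.0,0.0,0.001,0.069]]
   [[11.4,53.7,1.9,0.0,0.001,0.069]]
```

Request:
{"api": "jog_arm", "payload": {
  "increments": [
    [-7.5, 54.5, 2, 0, 0, 0.069],
    [-3.5, 55, 2, 0, 0, 0.069],
    [0, 55, 2, 0, 0, 0.069],
    [4, 55, 2, 0, 0, 0.069],
    [7.5, 54.5, 2, 0, 0, 0.069]
  ]
}}

```text
time: 26.6
tool_pos: [0.532, -0.2552, 0.1818]
ee_rot: [[0.945, -0.327, -0.003], [-0.327, -0.945, 0.001], [-0.003, -0.0, -1.0]]
contact_force: [0.4, 0.3, 0.9]
width: 0.034
finger_force: 0.0
```

Request:
{"api": "jog_arm", "payload": {
  "increments": [
    [11.5, 53.5, 2, 0, 0, 0.069],
    [0, 0, 0, 0, 0, 0],
    [0, 0, 0, 0, 0, 0],
    [0, 0, 0, 0, 0, 0]
  ]
}}

```text
time: 27.1
tool_pos: [0.5274, -0.3056, 0.1812]
ee_rot: [[0.922, -0.386, -0.001], [-0.386, -0.922, 0.002], [-0.001, -0.002, -1.0]]
contact_force: [0.5, -0.0, 0.7]
width: 0.0341
finger_force: 0.0
```

```bash
python3 - <<'E'
from h import *
s=telemetry.state();print(s["tool_pos"],yawof(s["ee_rot"]))
p=capture("wrist")
print([r for r in rects(p,(0,0,640,480),.01,amin=1500) if r[1]<-200])
for h in holes(p):print(h)
E
```

```text
[ 0.52739036 -0.30557249  0.1811924 ] -22.723997972904847
[(295.9, -545.7, -1.2, 69, 32), (370.0, -509.9, 0.2, 68, 29), (369.8, -549.7, -0.4, 68, 39), (427.1, -551.7, 89.8, 43, 35), (535.3, -315.9, -22.7, 101, 59)]
(307, 223, 149, [0.5325, -0.2979])
(342, 203, 108, [0.5371, -0.3337])
(307, 203, 154, [0.5491, -0.3051])
(324, 175, 172, [0.5655, -0.3286])
(56, 324, 280, [0.5332, -0.0277])
(120, 296, 251, [0.534, -0.1034])
```

```bash
python3 - <<'E'
from h import *
plan((.5358,-.3162,.11,-22.7))
E
```

```text
-> (0.5358, -0.3162, 0.11, -22.7)
   [[5.9,3.3,35.7,-0.001,0.0,0.0],[5.9,3.2,35.7,-0.001,0.0,0.0]]
```

Request:
{"api": "jog_arm", "payload": {
  "increments": [
    [6, 3.2, 35.5, 0, 0, 0],
    [6, 3.2, 35.5, 0, 0, 0],
    [0, 0, 30, 0, 0, 0],
    [0, 0, 17, 0, 0, 0],
    [0, 0, 10, 0, 0, 0]
  ]
}}

```text
time: 27.78
tool_pos: [0.5357, -0.3177, 0.0533]
ee_rot: [[0.922, -0.388, -0.0], [-0.388, -0.922, 0.0], [-0.0, -0.0, -1.0]]
contact_force: [-0.5, -0.8, 0.3]
width: 0.0339
finger_force: 0.0
```

Request:
{"api": "jog_arm", "payload": {
  "increments": [
    [0, 0, 2.5, 0, 0, 0],
    [0, 0, 0, 0, 0, 0]
  ]
}}

```text
time: 28.02
tool_pos: [0.5361, -0.3189, 0.0522]
ee_rot: [[0.921, -0.389, 0.002], [-0.389, -0.921, -0.001], [0.002, 0.0, -1.0]]
contact_force: [0.5, 0.4, 1.1]
width: 0.0342
finger_force: 0.0
```

Request:
{"api": "jog_arm", "payload": {
  "increments": [
    [0, 0, 0, 0, 0, 0],
    [0, 0, 0, 0, 0, 0],
    [0, 0, 0, 0, 0, 0],
    [0, 0, 0, 0, 0, 0]
  ],
  "claw": 2,
  "force": 60
}}

```text
time: 28.52
tool_pos: [0.5363, -0.3189, 0.0526]
ee_rot: [[0.921, -0.39, 0.002], [-0.39, -0.921, -0.001], [0.002, 0.0, -1.0]]
contact_force: [-0.8, 0.0, 4.7]
width: 0.0101
finger_force: 62.8
```

Request:
{"api": "jog_arm", "payload": {
  "increments": [
    [0, 0, -25, 0, 0, 0],
    [0, 0, -45, 0, 0, 0],
    [0, 0, -45, 0, 0, 0],
    [0, 0, 0, 0, 0, 0],
    [0, 0, 0, 0, 0, 0]
  ]
}}

```text
time: 29.15
tool_pos: [0.5344, -0.3184, 0.1649]
ee_rot: [[0.921, -0.39, -0.003], [-0.39, -0.921, 0.001], [-0.003, 0.0, -1.0]]
contact_force: [-0.1, 0.1, -3.1]
width: 0.0103
finger_force: 61.9
```

```bash
python3 - <<'E'
from h import *
s=telemetry.state();print(s["tool_pos"],yawof(s["ee_rot"]))
plan((.569,-.0498,.165,.8,50))
E
```

```text
[ 0.53436935 -0.31836823  0.16490525] -22.926516442599034
-> (0.569, -0.0498, 0.165, 0.8, 50)
   [[-12.1,-43.5,0.0,0.0,0.0,-0.069],[-9.1,-44.2,0.0,0.0,0.0,-0.069],[-6.0,-44.7,0.0,0.0,0.0,-0.069],[-2.9,-45.0,0.0,0.0,0.0,-0.069],[0.2,-45.1,0.0,0.0,0.0,-0.069]]
   [[3.3,-45.0,0.0,0.0,0.0,-0.069]]
```

Request:
{"api": "jog_arm", "payload": {
  "increments": [
    [-12, -43.5, 0, 0, 0, -0.069],
    [-9, -44, 0, 0, 0, -0.069],
    [-6, -44.5, 0, 0, 0, -0.069],
    [-3, -45, 0, 0, 0, -0.069],
    [0, -45, 0, 0, 0, -0.069]
  ]
}}

```text
time: 29.78
tool_pos: [0.5624, -0.0941, 0.1637]
ee_rot: [[0.999, -0.053, -0.005], [-0.053, -0.999, 0.001], [-0.005, -0.0, -1.0]]
contact_force: [0.7, 0.0, -1.0]
width: 0.0104
finger_force: 61.9
```

Request:
{"api": "jog_arm", "payload": {
  "increments": [
    [3.5, -45, 0, 0, 0, -0.069],
    [0, 0, 0, 0, 0, 0],
    [0, 0, 0, 0, 0, 0],
    [0, 0, 0, 0, 0, 0]
  ]
}}

```text
time: 30.28
tool_pos: [0.5693, -0.053, 0.1651]
ee_rot: [[1.0, 0.011, -0.002], [0.011, -1.0, -0.001], [-0.002, 0.001, -1.0]]
contact_force: [0.1, 0.2, -2.0]
width: 0.0103
finger_force: 61.9
```

```bash
python3 - <<'E'
from h import *
s=telemetry.state();print(s["tool_pos"],yawof(s["ee_rot"]))
plan((.5688,-.0498,.107,.8,30))
E
```

```text
[ 0.56934701 -0.05297299  0.16507394] 0.6087403715009371
-> (0.5688, -0.0498, 0.107, 0.8, 30)
   [[-0.2,-1.6,29.0,0.001,0.001,-0.002],[-0.2,-1.6,29.0,0.001,0.001,-0.002]]
```

Request:
{"api": "jog_arm", "payload": {
  "increments": [
    [-1, -1.6, 29, 0, 0, -0.002],
    [-1, -1.6, 29, 0, 0, -0.002],
    [0, 0, 0, 0, 0, 0],
    [0, 0, 0, 0, 0, 0],
    [0, 0, 0, 0, 0, 0]
  ]
}}

```text
time: 30.9
tool_pos: [0.5693, -0.0479, 0.1098]
ee_rot: [[1.0, 0.017, 0.003], [0.017, -1.0, -0.0], [0.003, 0.0, -1.0]]
contact_force: [0.4, 0.3, -1.8]
width: 0.0105
finger_force: 61.9
```

```bash
python3 - <<'E'
from h import *
p,h,t=seek(.0325);cv2.imwrite("pics/w9.png",cv2.resize(p["image"][140:300,220:420],None,fx=3,fy=3,interpolation=cv2.INTER_CUBIC))
E
```

```text
pred (317, 233) hole [316.8 237.4] r 12.4 box [ 14  18  25  23 398] tip [nan nan] 0 0
hole offset [0.03016677 0.00012184 0.0422922 ] corr mm [nan nan] tcp [ 0.5693 -0.0479  0.1098] 0.98h.py:61: RuntimeWarning: Mean of empty slice.
  h=(hx+x0,hy+y0);t=(xx[tip].mean()+x0,yy[tip].mean()+y0)
  ret = ret.dtype.type(ret / rcount)
```

Request:
{"api": "jog_arm", "payload": {
  "increments": [
    [3, 1.7, 0, 0, 0, 0],
    [0, 0, 0, 0, 0, 0.003],
    [0, 0, 0, 0, 0, 0]
  ]
}}

```text
time: 31.32
tool_pos: [0.5711, -0.0492, 0.1083]
ee_rot: [[1.0, 0.015, -0.0], [0.015, -1.0, -0.0], [-0.0, 0.0, -1.0]]
contact_force: [0.5, 1.2, -2.0]
width: 0.0105
finger_force: 61.9
```

```bash
python3 - <<'E'
from h import *
p,h,t=seek(.0305);cv2.imwrite("pics/w9.png",cv2.resize(p["image"][140:300,220:420],None,fx=3,fy=3,interpolation=cv2.INTER_CUBIC))
E
```

```text
pred (317, 237) hole [316.8 236.8] r 12.6 box [ 14  14  25  24 414] tip [316.3 226.5] 10 13
hole offset [0.03048786 0.00012504 0.04219954] corr mm [-1.66143575 -0.28652374] tcp [ 0.5711 -0.0492  0.1083] 0.85
```

Request:
{"api": "jog_arm", "payload": {
  "increments": [
    [1, 0, 4, 0, 0, 0],
    [0, 0, 4, 0, 0, 0],
    [0, 0, 0, 0, 0, 0],
    [0, 0, 0, 0, 0, 0]
  ]
}}

```text
time: 31.88
tool_pos: [0.5721, -0.0491, 0.1002]
ee_rot: [[1.0, 0.015, -0.0], [0.015, -1.0, 0.0], [-0.0, -0.0, -1.0]]
contact_force: [0.5, -0.3, -2.5]
width: 0.0102
finger_force: 61.9
```

```bash
python3 - <<'E'
from h import *
p,h,t=seek(.0305);cv2.imwrite("pics/w9.png",cv2.resize(p["image"][140:300,220:420],None,fx=3,fy=3,interpolation=cv2.INTER_CUBIC))
E
```

```text
pred (317, 237) hole [316.5 236.5] r 12.7 box [ 13  14  26  25 416] tip [317.7 227.7] 35 95
hole offset [ 3.06489887e-02 -4.37099659e-05  4.21945845e-02] corr mm [-0.15365711  0.66370362] tcp [ 0.5721 -0.0491  0.1002] 0.86
```

Request:
{"api": "jog_arm", "payload": {
  "increments": [
    [0, 0.6, 5, 0, 0, 0],
    [0, 0, 6, 0, 0, 0],
    [0, 0, 6, 0, 0, 0],
    [0, 0, 5, 0, 0, 0],
    [0, 0, 4, 0, 0, 0]
  ]
}}

```text
time: 32.55
tool_pos: [0.572, -0.0497, 0.0738]
ee_rot: [[1.0, 0.015, -0.0], [0.015, -1.0, 0.0], [-0.0, -0.0, -1.0]]
contact_force: [0.1, 0.3, -2.5]
width: 0.0102
finger_force: 61.9
```

Request:
{"api": "jog_arm", "payload": {
  "increments": [
    [0, 0, 3, 0, 0, 0],
    [0, 0, 1, 0, 0, 0],
    [0, 0, 0, 0, 0, 0]
  ]
}}

```text
time: 32.92
tool_pos: [0.572, -0.0497, 0.0725]
ee_rot: [[1.0, 0.015, -0.0], [0.015, -1.0, -0.001], [-0.0, 0.001, -1.0]]
contact_force: [-4.9, -0.4, 10.7]
width: 0.0106
finger_force: 63.7
```

Request:
{"api": "jog_arm", "payload": {
  "increments": [
    [0, 0, 0, 0, 0, 0],
    [0, 0, 0, 0, 0, 0],
    [0, 0, -20, 0, 0, 0],
    [0, 0, -30, 0, 0, 0],
    [0, 0, -55, 0, 0, 0]
  ],
  "claw": 34
}}

```text
time: 33.55
tool_pos: [0.5704, -0.05, 0.1739]
ee_rot: [[1.0, 0.015, -0.006], [0.015, -1.0, 0.001], [-0.006, -0.001, -1.0]]
contact_force: [1.0, 0.2, -0.5]
width: 0.0338
finger_force: 0.0
```

Request:
{"api": "jog_arm", "payload": {
  "increments": [
    [0, 0, -20, 0, 0, 0],
    [0, 0, 0, 0, 0, 0],
    [0, 0, 0, 0, 0, 0]
  ]
}}

```text
time: 33.92
tool_pos: [0.5712, -0.0499, 0.1937]
ee_rot: [[1.0, 0.015, -0.003], [0.015, -1.0, -0.0], [-0.003, -0.0, -1.0]]
contact_force: [-0.6, -0.7, -0.3]
width: 0.0341
finger_force: 0.0
```

```bash
python3 - <<'E'
from h import *
s=telemetry.state();print(s["tool_pos"],yawof(s["ee_rot"]))
t=capture("top")
for w,z in (((410,262,500,340),.01),): print(w,rects(t,w,z))
plan((.37,-.325,.18,13.8))
E
```

```text
[ 0.57120229 -0.04994365  0.19369117] 0.8467745623930484
(410, 262, 500, 340) [(372.1, -327.4, 13.7, 133, 63)]
-> (0.37, -0.325, 0.18, 13.8)
   [[-34.2,45.3,2.3,0.0,0.001,-0.038],[-35.8,44.0,2.3,0.0,0.001,-0.038],[-37.5,42.6,2.3,0.0,0.001,-0.038],[-39.1,41.2,2.3,0.0,0.001,-0.038],[-40.6,39.7,2.3,0.0,0.001,-0.038]]
   [[-42.1,38.1,2.2,0.0,0.001,-0.038]]
```

Request:
{"api": "jog_arm", "payload": {
  "increments": [
    [-34, 45, 2, 0, 0, -0.038],
    [-36, 44, 2, 0, 0, -0.038],
    [-37.5, 42.5, 2, 0, 0, -0.038],
    [-39, 41, 2, 0, 0, -0.038],
    [-40.5, 39.5, 2, 0, 0, -0.038]
  ]
}}

```text
time: 34.6
tool_pos: [0.4027, -0.2791, 0.1837]
ee_rot: [[0.979, 0.205, -0.002], [0.205, -0.979, 0.002], [-0.002, -0.002, -1.0]]
contact_force: [0.8, -0.8, -0.1]
width: 0.0337
finger_force: 0.0
```

Request:
{"api": "jog_arm", "payload": {
  "increments": [
    [-42, 38, 2, 0, 0, -0.038],
    [0, 0, 0, 0, 0, 0],
    [0, 0, 0, 0, 0, 0],
    [0, 0, 0, 0, 0, 0]
  ]
}}

```text
time: 35.1
tool_pos: [0.3726, -0.322, 0.1829]
ee_rot: [[0.97, 0.244, 0.0], [0.244, -0.97, 0.001], [0.0, -0.001, -1.0]]
contact_force: [0.7, 0.0, -0.0]
width: 0.0341
finger_force: 0.0
```

```bash
python3 - <<'E'
from h import *
s=telemetry.state();print(s["tool_pos"],yawof(s["ee_rot"]))
p=capture("wrist")
print([r for r in rects(p,(0,0,640,480),.01,amin=1500) if r[1]<-200])
for h in holes(p):print(h)
E
```

```text
[ 0.37258697 -0.32200333  0.18287984] 14.11648611142027
[(217.8, -682.4, 0.4, 68, 56), (292.0, -674.2, 0.1, 68, 41), (292.0, -619.7, 0.1, 68, 57), (292.0, -557.3, 0.1, 68, 56), (366.1, -619.7, 0.1, 68, 57), (365.9, -557.3, 0.3, 68, 56), (366.0, -508.8, 0.2, 68, 29), (423.1, -557.1, 89.9, 56, 34), (373.1, -329.3, 13.9, 131, 60)]
(308, 255, 150, [0.342, -0.321])
(308, 236, 148, [0.3598, -0.3167])
(308, 216, 154, [0.3774, -0.3122])
(342, 197, 199, [0.4019, -0.3377])
(307, 196, 164, [0.395, -0.3079])
(325, 172, 174, [0.419, -0.3174])
```

```bash
python3 - <<'E'
from h import *
plan((.3737,-.3288,.11,13.9))
E
```

```text
-> (0.3737, -0.3288, 0.11, 13.9)
   [[-0.3,3.4,36.5,0.0,0.0,0.002],[-0.3,3.4,36.5,0.0,0.0,0.002]]
```

Request:
{"api": "jog_arm", "payload": {
  "increments": [
    [0, 3, 36.5, 0, 0, 0.002],
    [0, 3, 36.5, 0, 0, 0.002],
    [0, 0, 30, 0, 0, 0],
    [0, 0, 17, 0, 0, 0],
    [0, 0, 10, 0, 0, 0]
  ]
}}

```text
time: 35.78
tool_pos: [0.3735, -0.329, 0.0528]
ee_rot: [[0.971, 0.238, 0.0], [0.238, -0.971, 0.0], [0.0, -0.0, -1.0]]
contact_force: [-1.1, -0.1, -0.1]
width: 0.0343
finger_force: 0.0
```

Request:
{"api": "jog_arm", "payload": {
  "increments": [
    [0, 0, 2.5, 0, 0, 0],
    [0, 0, 0, 0, 0, 0]
  ]
}}

```text
time: 36.02
tool_pos: [0.3736, -0.3301, 0.0515]
ee_rot: [[0.972, 0.237, 0.001], [0.237, -0.972, -0.001], [0.001, 0.001, -1.0]]
contact_force: [0.0, 0.2, 1.2]
width: 0.0336
finger_force: 0.0
```

Request:
{"api": "jog_arm", "payload": {
  "increments": [
    [0, 0, 0, 0, 0, 0],
    [0, 0, 0, 0, 0, 0],
    [0, 0, 0, 0, 0, 0],
    [0, 0, 0, 0, 0, 0]
  ],
  "claw": 2,
  "force": 60
}}

```text
time: 36.52
tool_pos: [0.3735, -0.3302, 0.0518]
ee_rot: [[0.972, 0.236, 0.001], [0.237, -0.972, -0.001], [0.001, 0.002, -1.0]]
contact_force: [-0.5, 1.0, 5.9]
width: 0.0103
finger_force: 62.4
```

Request:
{"api": "jog_arm", "payload": {
  "increments": [
    [0, 0, -25, 0, 0, 0],
    [0, 0, -45, 0, 0, 0],
    [0, 0, -45, 0, 0, 0],
    [0, 0, 0, 0, 0, 0],
    [0, 0, 0, 0, 0, 0]
  ]
}}

```text
time: 37.15
tool_pos: [0.3719, -0.3292, 0.1647]
ee_rot: [[0.972, 0.236, -0.002], [0.236, -0.972, 0.001], [-0.002, -0.002, -1.0]]
contact_force: [-0.7, 0.6, -2.2]
width: 0.0105
finger_force: 61.5
```

```bash
python3 - <<'E'
from h import *
s=telemetry.state();print(s["tool_pos"],yawof(s["ee_rot"]))
plan((.586,-.1200,.165,.8,50))
E
```

```text
[ 0.37194282 -0.32921849  0.16470418] 13.675423047187495
-> (0.586, -0.12, 0.165, 0.8, 50)
   [[42.9,-25.4,-0.1,0.0,0.0,0.037],[41.9,-27.0,-0.1,0.0,0.0,0.037],[40.9,-28.6,-0.1,0.0,0.0,0.037],[39.8,-30.1,-0.1,0.0,0.0,0.037],[38.6,-31.6,-0.1,0.0,0.0,0.037]]
   [[37.4,-33.0,-0.1,0.0,0.0,0.037]]
```

Request:
{"api": "jog_arm", "payload": {
  "increments": [
    [43, -25.5, 0, 0, 0, 0.037],
    [42, -27, 0, 0, 0, 0.037],
    [41, -28.5, 0, 0, 0, 0.037],
    [40, -30, 0, 0, 0, 0.037],
    [38.5, -31.5, 0, 0, 0, 0.037]
  ]
}}

```text
time: 37.78
tool_pos: [0.5509, -0.1541, 0.163]
ee_rot: [[0.999, 0.053, -0.005], [0.053, -0.999, 0.001], [-0.005, -0.001, -1.0]]
contact_force: [0.4, -0.4, -1.8]
width: 0.0108
finger_force: 61.5
```

Request:
{"api": "jog_arm", "payload": {
  "increments": [
    [37.5, -33, 0, 0, 0, 0.037],
    [0, 0, 0, 0, 0, 0],
    [0, 0, 0, 0, 0, 0],
    [0, 0, 0, 0, 0, 0]
  ]
}}

```text
time: 38.28
tool_pos: [0.5857, -0.1225, 0.1645]
ee_rot: [[1.0, 0.014, -0.003], [0.014, -1.0, -0.001], [-0.003, 0.001, -1.0]]
contact_force: [-0.8, -0.7, -2.7]
width: 0.0106
finger_force: 61.5
```

```bash
python3 - <<'E'
from h import *
s=telemetry.state();print(s["tool_pos"],yawof(s["ee_rot"]))
plan((.586,-.1200,.107,.8,30))
E
```

```text
[ 0.58565291 -0.12246841  0.16450806] 0.8125121513226878
-> (0.586, -0.12, 0.107, 0.8, 30)
   [[0.3,-1.3,28.8,0.001,0.002,0.0],[0.2,-1.2,28.8,0.001,0.002,0.0]]
```

Request:
{"api": "jog_arm", "payload": {
  "increments": [
    [0, -1, 30, 0, 0, 0],
    [0, -1, 30, 0, 0, 0],
    [0, 0, 0, 0, 0, 0],
    [0, 0, 0, 0, 0, 0],
    [0, 0, 0, 0, 0, 0]
  ]
}}

```text
time: 38.9
tool_pos: [0.5883, -0.1188, 0.1076]
ee_rot: [[1.0, 0.016, 0.003], [0.016, -1.0, -0.001], [0.003, 0.001, -1.0]]
contact_force: [0.4, -0.2, -1.7]
width: 0.0104
finger_force: 61.5
```

```bash
python3 - <<'E'
from h import *
p,h,t=seek(.047,.0518);cv2.imwrite("pics/w10.png",cv2.resize(p["image"][140:300,220:420],None,fx=3,fy=3,interpolation=cv2.INTER_CUBIC))
E
```

```text
pred (317, 205) hole [316.6 204.3] r 14.6 box [ 12  13  29  27 567] tip [317.8 198.8] 38 184
hole offset [4.71317440e-02 9.84520636e-06 4.19540834e-02] corr mm [-2.16353502  0.69197471] tcp [ 0.5883 -0.1188  0.1076] 0.93
```

Request:
{"api": "jog_arm", "payload": {
  "increments": [
    [-1, 0.6, 4, 0, 0, 0],
    [-1, 0, 6, 0, 0, 0],
    [0, 0, 7, 0, 0, 0],
    [0, 0, 7, 0, 0, 0],
    [0, 0, 5, 0, 0, 0]
  ]
}}

```text
time: 39.58
tool_pos: [0.5852, -0.1192, 0.0762]
ee_rot: [[1.0, 0.017, -0.0], [0.017, -1.0, -0.0], [-0.0, 0.0, -1.0]]
contact_force: [-0.5, 0.2, -0.6]
width: 0.0101
finger_force: 61.5
```

Request:
{"api": "jog_arm", "payload": {
  "increments": [
    [0, 0, 4, 0, 0, 0],
    [0, 0, 3, 0, 0, 0],
    [0, 0, 1.5, 0, 0, 0],
    [0, 0, 0, 0, 0, 0]
  ]
}}

```text
time: 40.08
tool_pos: [0.5853, -0.1191, 0.0718]
ee_rot: [[1.0, 0.017, 0.0], [0.017, -1.0, -0.002], [0.0, 0.002, -1.0]]
contact_force: [-5.4, -0.1, 15.3]
width: 0.0105
finger_force: 63.9
```

Request:
{"api": "jog_arm", "payload": {
  "increments": [
    [0, 0, 0, 0, 0, 0],
    [0, 0, 0, 0, 0, 0],
    [0, 0, -20, 0, 0, 0],
    [0, 0, -30, 0, 0, 0],
    [0, 0, -35, 0, 0, 0]
  ],
  "claw": 34
}}

```text
time: 40.7
tool_pos: [0.5844, -0.1189, 0.153]
ee_rot: [[1.0, 0.017, -0.002], [0.017, -1.0, 0.001], [-0.002, -0.001, -1.0]]
contact_force: [0.3, 0.0, 0.1]
width: 0.034
finger_force: 0.0
```

Request:
{"api": "jog_arm", "payload": {
  "increments": [
    [0, 0, 0, 0, 0, 0],
    [0, 0, 0, 0, 0, 0]
  ]
}}

```text
time: 40.95
tool_pos: [0.5845, -0.119, 0.1524]
ee_rot: [[1.0, 0.017, -0.002], [0.017, -1.0, 0.0], [-0.002, -0.0, -1.0]]
contact_force: [0.2, 0.6, -0.2]
width: 0.0341
finger_force: 0.0
```

```bash
python3 - <<'E'
from h import *
s=telemetry.state();print(s["tool_pos"],yawof(s["ee_rot"]))
plan((.492,-.1195,.13,74.5))
E
```

```text
[ 0.58454466 -0.11897253  0.15236443] 0.9696187632648045
-> (0.492, -0.1195, 0.13, 74.5)
   [[-11.6,-0.1,2.8,0.0,0.0,-0.16],[-11.4,-2.0,2.8,0.0,0.0,-0.16],[-10.9,-3.8,2.8,0.0,0.0,-0.16],[-10.2,-5.5,2.8,0.0,0.0,-0.16],[-9.2,-7.0,2.8,0.0,0.0,-0.16]]
   [[-7.9,-8.4,2.8,0.0,0.0,-0.16],[-6.5,-9.6,2.8,0.0,0.0,-0.16],[-4.9,-10.5,2.8,0.0,0.0,-0.16]]
```

Request:
{"api": "jog_arm", "payload": {
  "increments": [
    [-11.5, 0, 3, 0, 0, -0.16],
    [-11.5, -2, 3, 0, 0, -0.16],
    [-11, -4, 3, 0, 0, -0.16],
    [-10, -5.5, 3, 0, 0, -0.16],
    [-9, -7, 3, 0, 0, -0.16]
  ]
}}

```text
time: 41.58
tool_pos: [0.5258, -0.1189, 0.1364]
ee_rot: [[0.681, 0.733, -0.004], [0.733, -0.681, 0.001], [-0.002, -0.003, -1.0]]
contact_force: [-0.0, -0.1, -0.3]
width: 0.034
finger_force: 0.0
```

Request:
{"api": "jog_arm", "payload": {
  "increments": [
    [-8, -8.5, 3, 0, 0, -0.16],
    [-6.5, -9.5, 3, 0, 0, -0.16],
    [-5, -10.5, 3, 0, 0, -0.16],
    [0, 0, 0, 0, 0, 0],
    [0, 0, 0, 0, 0, 0]
  ]
}}

```text
time: 42.2
tool_pos: [0.4927, -0.1192, 0.1288]
ee_rot: [[0.273, 0.962, -0.001], [0.962, -0.273, 0.001], [0.0, -0.001, -1.0]]
contact_force: [1.3, -0.4, -0.3]
width: 0.0338
finger_force: 0.0
```

```bash
python3 - <<'E'
from h import *
s=telemetry.state();print(s["tool_pos"],yawof(s["ee_rot"]))
p=capture("wrist");cv2.imwrite("pics/w11.png",p["image"])
plan((.492,-.1195,.066,74.5))
E
```

```text
[ 0.49267058 -0.11921705  0.12875801] 74.1675612365242
-> (0.492, -0.1195, 0.066, 74.5)
   [[-0.3,-0.4,31.5,0.0,0.0,-0.003],[-0.3,-0.4,31.5,0.0,0.0,-0.003]]
```

View pics/w11.png

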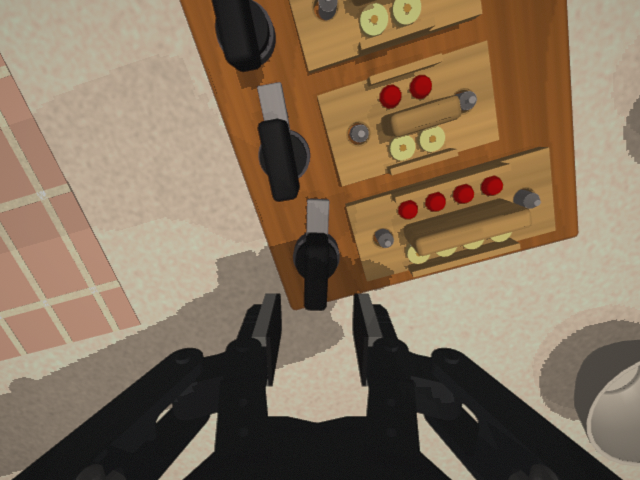

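All the trays lie flat with pins showing through their holes, and latch 4's knob is centred at px (316,262). Locking it clockwise.

Request:
{"api": "jog_arm", "payload": {
  "increments": [
    [0, 0, 31, 0, 0, 0],
    [0, 0, 28, 0, 0, 0],
    [0, 0, 4, 0, 0, 0],
    [0, 0, 0, 0, 0, 0]
  ]
}}

```text
time: 42.75
tool_pos: [0.4933, -0.119, 0.0667]
ee_rot: [[0.271, 0.963, 0.001], [0.963, -0.271, 0.0], [0.0, 0.001, -1.0]]
contact_force: [0.4, 0.2, 0.5]
width: 0.0337
finger_force: 0.0
```

Request:
{"api": "jog_arm", "payload": {
  "increments": [
    [0, 0, 0, 0, 0, 0],
    [0, 0, 0, 0, 0, 0],
    [0, 0, 0, 0, 0, 0]
  ],
  "claw": 5,
  "force": 50
}}

```text
time: 43.12
tool_pos: [0.4924, -0.1189, 0.0675]
ee_rot: [[0.271, 0.963, -0.001], [0.963, -0.271, -0.001], [-0.001, -0.0, -1.0]]
contact_force: [-3.3, 0.6, 4.6]
width: 0.0133
finger_force: 50.3
```

Request:
{"api": "jog_arm", "payload": {
  "increments": [
    [0, 0, 0, 0, 0, 0.165],
    [0, 0, 0, 0, 0, 0.165],
    [0, 0, 0, 0, 0, 0.165],
    [0, 0, 0, 0, 0, 0.165],
    [0, 0, 0, 0, 0, 0.165]
  ]
}}

```text
time: 43.75
tool_pos: [0.4932, -0.1197, 0.0675]
ee_rot: [[0.893, 0.45, 0.002], [0.45, -0.893, -0.001], [0.001, 0.002, -1.0]]
contact_force: [-2.0, -0.4, 0.9]
width: 0.0137
finger_force: 49.8
```

Request:
{"api": "jog_arm", "payload": {
  "increments": [
    [0, 0, 0, 0, 0, 0.165],
    [0, 0, 0, 0, 0, 0.165],
    [0, 0, 0, 0, 0, 0.12],
    [0, 0, 0, 0, 0, 0.04],
    [0, 0, 0, 0, 0, 0]
  ]
}}

```text
time: 44.38
tool_pos: [0.4934, -0.1203, 0.0676]
ee_rot: [[1.0, -0.014, 0.002], [-0.014, -1.0, -0.003], [0.002, 0.003, -1.0]]
contact_force: [-2.4, -3.2, 6.0]
width: 0.013
finger_force: 53.5
```

```bash
python3 - <<'E'
from h import *
s=telemetry.state();print(s["tool_pos"],yawof(s["ee_rot"]),s["moment"],s["contact_force"])
E
```

```text
[ 0.49342741 -0.12033727  0.06755542] -0.7875661626995161 [-0.70174936  0.4490063   1.0602301 ] [-2.39806169 -3.19459857  6.01881044]
```

Moment of 1.06 N m at the stop, so latch 4 is locked. Next is latch 3.

Request:
{"api": "jog_arm", "payload": {
  "increments": [
    [0, 0, 0, 0, 0, 0],
    [0, 0, 0, 0, 0, 0],
    [0, 0, -28, 0, 0, 0],
    [0, 0, -30, 0, 0, 0],
    [0, 0, 0, 0, 0, 0]
  ],
  "claw": 34
}}

```text
time: 45.0
tool_pos: [0.4946, -0.1188, 0.1263]
ee_rot: [[1.0, -0.018, 0.005], [-0.018, -1.0, -0.0], [0.005, 0.0, -1.0]]
contact_force: [-0.4, -0.4, -0.5]
width: 0.0339
finger_force: 0.0
```

Request:
{"api": "jog_arm", "payload": {
  "increments": [
    [0, 0, 0, 0, 0, 0]
  ]
}}

```text
time: 45.12
tool_pos: [0.492, -0.1189, 0.1235]
ee_rot: [[1.0, -0.018, -0.001], [-0.018, -1.0, 0.001], [-0.001, -0.001, -1.0]]
contact_force: [-0.8, 0.4, -0.6]
width: 0.0339
finger_force: 0.0
```

```bash
python3 - <<'E'
from h import *
s=telemetry.state();print(s["tool_pos"],yawof(s["ee_rot"]))
plan((.4912,-.0492,.125,84.2))
E
```

```text
[ 0.49198488 -0.11891277  0.12348928] -1.0449258101288927
-> (0.4912, -0.0492, 0.125, 84.2)
   [[-0.2,-7.7,-0.2,0.0,0.0,-0.165],[1.0,-7.7,-0.2,0.0,0.0,-0.165],[2.3,-7.4,-0.2,0.0,0.0,-0.165],[3.5,-6.9,-0.2,0.0,0.0,-0.165],[4.6,-6.3,-0.2,0.0,0.0,-0.165]]
   [[5.5,-5.4,-0.2,0.0,0.0,-0.165],[6.4,-4.4,-0.2,0.0,0.0,-0.165],[7.0,-3.3,-0.2,0.0,0.0,-0.165],[7.4,-2.1,-0.2,0.0,0.0,-0.165]]
```

Request:
{"api": "jog_arm", "payload": {
  "increments": [
    [0, -7.7, 0, 0, 0, -0.165],
    [1, -7.7, 0, 0, 0, -0.165],
    [2.3, -7.4, 0, 0, 0, -0.165],
    [3.5, -7, 0, 0, 0, -0.165],
    [4.6, -6.3, 0, 0, 0, -0.165]
  ]
}}

```text
time: 45.75
tool_pos: [0.4912, -0.0799, 0.1227]
ee_rot: [[0.688, 0.726, -0.003], [0.726, -0.688, 0.001], [-0.001, -0.003, -1.0]]
contact_force: [0.1, -0.3, 0.3]
width: 0.0341
finger_force: 0.0
```

Request:
{"api": "jog_arm", "payload": {
  "increments": [
    [5.5, -5.4, 0, 0, 0, -0.165],
    [6.4, -4.4, 0, 0, 0, -0.165],
    [7, -3.3, 0, 0, 0, -0.165],
    [7.4, -2.1, 0, 0, 0, -0.165],
    [0, 0, 0, 0, 0, 0]
  ]
}}

```text
time: 46.38
tool_pos: [0.4911, -0.0486, 0.123]
ee_rot: [[0.104, 0.995, -0.003], [0.995, -0.104, 0.002], [0.001, -0.003, -1.0]]
contact_force: [0.2, 0.0, -0.5]
width: 0.034
finger_force: 0.0
```

Request:
{"api": "jog_arm", "payload": {
  "increments": [
    [0, 0, 0, 0, 0, 0],
    [0, 0, 0, 0, 0, 0]
  ]
}}

```text
time: 46.62
tool_pos: [0.492, -0.05, 0.124]
ee_rot: [[0.106, 0.994, -0.001], [0.994, -0.106, -0.0], [-0.0, -0.001, -1.0]]
contact_force: [-0.4, -0.3, -0.4]
width: 0.034
finger_force: 0.0
```

```bash
python3 - <<'E'
from h import *
s=telemetry.state();print(s["tool_pos"],yawof(s["ee_rot"]))
plan((.4912,-.0492,.066,84.2))
E
```

```text
[ 0.49195131 -0.04997814  0.12396493] 83.93015953094776
-> (0.4912, -0.0492, 0.066, 84.2)
   [[0.7,-0.8,58.0,-0.001,0.0,-0.005]]
```

Request:
{"api": "jog_arm", "payload": {
  "increments": [
    [0.7, -0.5, 26, 0, 0, 0],
    [0, 0, 26, 0, 0, 0],
    [0, 0, 6, 0, 0, 0],
    [0, 0, 0, 0, 0, 0]
  ]
}}

```text
time: 47.12
tool_pos: [0.4918, -0.0488, 0.0664]
ee_rot: [[0.104, 0.995, -0.0], [0.995, -0.104, 0.0], [0.0, -0.0, -1.0]]
contact_force: [0.6, -0.8, 0.0]
width: 0.0341
finger_force: 0.0
```

Request:
{"api": "jog_arm", "payload": {
  "increments": [
    [0, 0, 0, 0, 0, 0],
    [0, 0, 0, 0, 0, 0],
    [0, 0, 0, 0, 0, 0]
  ],
  "claw": 5
}}

```text
time: 47.5
tool_pos: [0.4913, -0.0486, 0.0674]
ee_rot: [[0.104, 0.995, -0.001], [0.995, -0.104, -0.001], [-0.001, -0.001, -1.0]]
contact_force: [-3.8, 0.4, 5.0]
width: 0.0129
finger_force: 50.6
```

Request:
{"api": "jog_arm", "payload": {
  "increments": [
    [0, 0, 0, 0, 0, 0.165],
    [0, 0, 0, 0, 0, 0.165],
    [0, 0, 0, 0, 0, 0.165],
    [0, 0, 0, 0, 0, 0.165],
    [0, 0, 0, 0, 0, 0.165]
  ]
}}

```text
time: 48.12
tool_pos: [0.4925, -0.0493, 0.0674]
ee_rot: [[0.804, 0.594, 0.002], [0.594, -0.804, -0.001], [0.001, 0.002, -1.0]]
contact_force: [-0.8, -1.3, 0.9]
width: 0.0133
finger_force: 50.0
```

Request:
{"api": "jog_arm", "payload": {
  "increments": [
    [0, 0, 0, 0, 0, 0.165],
    [0, 0, 0, 0, 0, 0.165],
    [0, 0, 0, 0, 0, 0.165],
    [0, 0, 0, 0, 0, 0.13],
    [0, 0, 0, 0, 0, 0.05]
  ]
}}

```text
time: 48.75
tool_pos: [0.4929, -0.0503, 0.0675]
ee_rot: [[1.0, -0.031, 0.003], [-0.031, -1.0, -0.004], [0.003, 0.004, -1.0]]
contact_force: [-0.4, -2.7, 2.2]
width: 0.0132
finger_force: 60.6
```

Request:
{"api": "jog_arm", "payload": {
  "increments": [
    [0, 0, 0, 0, 0, 0.02],
    [0, 0, 0, 0, 0, 0]
  ]
}}

```text
time: 49.0
tool_pos: [0.4928, -0.0503, 0.0675]
ee_rot: [[0.999, -0.049, 0.003], [-0.049, -0.999, -0.004], [0.003, 0.004, -1.0]]
contact_force: [-0.2, -5.2, 4.6]
width: 0.0132
finger_force: 69.9
```

```bash
python3 - <<'E'
from h import *
s=telemetry.state();print(s["tool_pos"],yawof(s["ee_rot"]),s["moment"],s["contact_force"])
E
```

```text
[ 0.49283532 -0.05029665  0.06745766] -2.782224895014163 [-1.08925585  0.14426028  1.78219109] [-0.20208694 -5.24139183  4.60536855]
```

Request:
{"api": "jog_arm", "payload": {
  "increments": [
    [0, 0, 0, 0, 0, 0],
    [0, 0, 0, 0, 0, 0],
    [0, 0, -28, 0, 0, 0],
    [0, 0, -30, 0, 0, 0],
    [0, 0, 0, 0, 0, 0]
  ],
  "claw": 34
}}

```text
time: 49.62
tool_pos: [0.4936, -0.0479, 0.1264]
ee_rot: [[0.999, -0.054, 0.005], [-0.054, -0.999, 0.001], [0.005, -0.001, -1.0]]
contact_force: [0.5, 0.5, -0.4]
width: 0.034
finger_force: 0.0
```

Request:
{"api": "jog_arm", "payload": {
  "increments": [
    [0, 0, 0, 0, 0, 0]
  ]
}}

```text
time: 49.75
tool_pos: [0.491, -0.0484, 0.1235]
ee_rot: [[0.999, -0.054, -0.002], [-0.054, -0.999, 0.001], [-0.002, -0.001, -1.0]]
contact_force: [-0.5, -0.1, 0.5]
width: 0.0341
finger_force: 0.0
```

```bash
python3 - <<'E'
from h import *
s=telemetry.state();print(s["tool_pos"],yawof(s["ee_rot"]))
plan((.4904,.0210,.125,84.2))
E
```

```text
[ 0.4909908  -0.04837392  0.12354398] -3.070726633879116
-> (0.4904, 0.021, 0.125, 84.2)
   [[-0.5,-7.7,-0.2,0.0,0.0,-0.169],[0.8,-7.7,-0.2,0.0,0.0,-0.169],[2.1,-7.4,-0.2,0.0,0.0,-0.169],[3.3,-7.0,-0.2,0.0,0.0,-0.169],[4.4,-6.3,-0.2,0.0,0.0,-0.169]]
   [[5.4,-5.5,-0.2,0.0,0.0,-0.169],[6.3,-4.5,-0.2,0.0,0.0,-0.169],[6.9,-3.3,-0.2,0.0,0.0,-0.169],[7.4,-2.1,-0.2,0.0,0.0,-0.169]]
```

Latch 3 is locked at 1.8 N m. Latch 2 gets the same treatment with a little less overshoot.

Request:
{"api": "jog_arm", "payload": {
  "increments": [
    [-0.5, -7.7, 0, 0, 0, -0.169],
    [0.8, -7.7, 0, 0, 0, -0.169],
    [2, -7.4, 0, 0, 0, -0.169],
    [3.3, -7, 0, 0, 0, -0.169],
    [4.4, -6.3, 0, 0, 0, -0.169]
  ]
}}

```text
time: 50.38
tool_pos: [0.4898, -0.0097, 0.1227]
ee_rot: [[0.699, 0.715, -0.003], [0.715, -0.699, 0.001], [-0.002, -0.003, -1.0]]
contact_force: [-0.0, -0.6, 0.2]
width: 0.0339
finger_force: 0.0
```

Request:
{"api": "jog_arm", "payload": {
  "increments": [
    [5.4, -5.5, 0, 0, 0, -0.169],
    [6.3, -4.5, 0, 0, 0, -0.169],
    [7, -3.3, 0, 0, 0, -0.169],
    [7.4, -2.1, 0, 0, 0, -0.169],
    [0, 0, 0, 0, 0, 0]
  ]
}}

```text
time: 51.0
tool_pos: [0.4898, 0.0215, 0.123]
ee_rot: [[0.103, 0.995, -0.003], [0.995, -0.103, 0.001], [0.001, -0.003, -1.0]]
contact_force: [0.2, 0.3, 0.2]
width: 0.0337
finger_force: 0.0
```

Request:
{"api": "jog_arm", "payload": {
  "increments": [
    [0, 0, 0, 0, 0, 0],
    [0, 0, 0, 0, 0, 0]
  ]
}}

```text
time: 51.25
tool_pos: [0.4908, 0.0202, 0.1239]
ee_rot: [[0.105, 0.994, -0.001], [0.994, -0.105, -0.0], [-0.0, -0.001, -1.0]]
contact_force: [0.3, -0.6, -0.8]
width: 0.0341
finger_force: 0.0
```

```bash
python3 - <<'E'
from h import *
s=telemetry.state();print(s["tool_pos"],yawof(s["ee_rot"]))
plan((.4904,.0210,.066,84.2))
E
```

```text
[0.49075498 0.02020341 0.12394985] 83.98316726760791
-> (0.4904, 0.021, 0.066, 84.2)
   [[0.8,-0.4,57.9,-0.001,0.0,-0.004]]
```

Request:
{"api": "jog_arm", "payload": {
  "increments": [
    [0.7, -0.4, 26, 0, 0, 0],
    [0, 0, 26, 0, 0, 0],
    [0, 0, 6, 0, 0, 0],
    [0, 0, 0, 0, 0, 0]
  ]
}}

```text
time: 51.75
tool_pos: [0.4907, 0.0214, 0.0664]
ee_rot: [[0.103, 0.995, -0.0], [0.995, -0.103, -0.0], [-0.0, -0.0, -1.0]]
contact_force: [0.1, -0.2, -0.2]
width: 0.0338
finger_force: 0.0
```

Request:
{"api": "jog_arm", "payload": {
  "increments": [
    [0, 0, 0, 0, 0, 0],
    [0, 0, 0, 0, 0, 0],
    [0, 0, 0, 0, 0, 0]
  ],
  "claw": 5
}}

```text
time: 52.12
tool_pos: [0.4906, 0.0217, 0.0675]
ee_rot: [[0.103, 0.995, 0.0], [0.995, -0.103, -0.001], [-0.001, 0.0, -1.0]]
contact_force: [-4.2, 0.4, 6.9]
width: 0.0132
finger_force: 50.7
```

Request:
{"api": "jog_arm", "payload": {
  "increments": [
    [0, 0, 0, 0, 0, 0.165],
    [0, 0, 0, 0, 0, 0.165],
    [0, 0, 0, 0, 0, 0.165],
    [0, 0, 0, 0, 0, 0.165],
    [0, 0, 0, 0, 0, 0.165]
  ]
}}

```text
time: 52.75
tool_pos: [0.492, 0.0208, 0.0675]
ee_rot: [[0.804, 0.595, 0.003], [0.595, -0.804, -0.001], [0.002, 0.003, -1.0]]
contact_force: [-0.2, -1.5, 2.0]
width: 0.013
finger_force: 50.1
```

Request:
{"api": "jog_arm", "payload": {
  "increments": [
    [0, 0, 0, 0, 0, 0.165],
    [0, 0, 0, 0, 0, 0.165],
    [0, 0, 0, 0, 0, 0.165],
    [0, 0, 0, 0, 0, 0.12],
    [0, 0, 0, 0, 0, 0.05]
  ]
}}

```text
time: 53.38
tool_pos: [0.4923, 0.0196, 0.0675]
ee_rot: [[1.0, -0.021, 0.004], [-0.021, -1.0, -0.003], [0.004, 0.003, -1.0]]
contact_force: [0.1, -3.7, 2.5]
width: 0.013
finger_force: 56.4
```

Request:
{"api": "jog_arm", "payload": {
  "increments": [
    [0, 0, 0, 0, 0, 0],
    [0, 0, 0, 0, 0, 0]
  ]
}}

```text
time: 53.62
tool_pos: [0.4923, 0.0197, 0.0675]
ee_rot: [[1.0, -0.019, 0.004], [-0.019, -1.0, -0.003], [0.004, 0.003, -1.0]]
contact_force: [2.0, -5.1, 4.4]
width: 0.0126
finger_force: 55.5
```

```bash
python3 - <<'E'
from h import *
s=telemetry.state();print(s["tool_pos"],yawof(s["ee_rot"]),s["moment"],s["contact_force"])
E
```

```text
[0.49226867 0.01971425 0.06748441] -1.0807517472024324 [-1.15304876 -0.09662551  1.10962214] [ 1.95161255 -5.13813665  4.40737013]
```

Request:
{"api": "jog_arm", "payload": {
  "increments": [
    [0, 0, 0, 0, 0, 0],
    [0, 0, 0, 0, 0, 0],
    [0, 0, -28, 0, 0, 0],
    [0, 0, -30, 0, 0, 0],
    [0, 0, 0, 0, 0, 0]
  ],
  "claw": 34
}}

```text
time: 54.25
tool_pos: [0.4923, 0.0225, 0.1263]
ee_rot: [[1.0, -0.022, 0.005], [-0.022, -1.0, 0.001], [0.005, -0.001, -1.0]]
contact_force: [0.8, -0.4, -1.0]
width: 0.0338
finger_force: 0.0
```

Request:
{"api": "jog_arm", "payload": {
  "increments": [
    [0, 0, 0, 0, 0, 0]
  ]
}}

```text
time: 54.38
tool_pos: [0.4898, 0.0217, 0.1235]
ee_rot: [[1.0, -0.022, -0.002], [-0.022, -1.0, 0.0], [-0.002, -0.0, -1.0]]
contact_force: [-0.3, -0.3, -1.0]
width: 0.0339
finger_force: 0.0
```

```bash
python3 - <<'E'
from h import *
s=telemetry.state();print(s["tool_pos"],yawof(s["ee_rot"]))
plan((.4895,.0910,.125,84.2))
E
```

```text
[0.48978572 0.02171724 0.12350812] -1.264807731734844
-> (0.4895, 0.091, 0.125, 84.2)
   [[-0.2,-7.7,-0.2,0.0,0.0,-0.166],[1.1,-7.6,-0.2,0.0,0.0,-0.166],[2.3,-7.3,-0.2,0.0,0.0,-0.166],[3.5,-6.9,-0.2,0.0,0.0,-0.166],[4.6,-6.2,-0.2,0.0,0.0,-0.166]]
   [[5.5,-5.3,-0.2,0.0,0.0,-0.166],[6.3,-4.4,-0.2,0.0,0.0,-0.166],[7.0,-3.3,-0.2,0.0,0.0,-0.166],[7.4,-2.1,-0.2,0.0,0.0,-0.166]]
```

Request:
{"api": "jog_arm", "payload": {
  "increments": [
    [-0.2, -7.7, 0, 0, 0, -0.166],
    [1, -7.7, 0, 0, 0, -0.166],
    [2.3, -7.4, 0, 0, 0, -0.166],
    [3.5, -7, 0, 0, 0, -0.166],
    [4.6, -6.3, 0, 0, 0, -0.166]
  ]
}}

```text
time: 55.0
tool_pos: [0.4889, 0.0605, 0.1227]
ee_rot: [[0.687, 0.727, -0.004], [0.727, -0.687, 0.0], [-0.002, -0.003, -1.0]]
contact_force: [0.5, 0.3, 0.3]
width: 0.0341
finger_force: 0.0
```

Request:
{"api": "jog_arm", "payload": {
  "increments": [
    [5.5, -5.4, 0, 0, 0, -0.166],
    [6.3, -4.4, 0, 0, 0, -0.166],
    [7, -3.3, 0, 0, 0, -0.166],
    [7.4, -2.1, 0, 0, 0, -0.166],
    [0, 0, 0, 0, 0, 0]
  ]
}}

```text
time: 55.62
tool_pos: [0.4886, 0.0917, 0.123]
ee_rot: [[0.099, 0.995, -0.003], [0.995, -0.099, 0.001], [0.001, -0.003, -1.0]]
contact_force: [-0.7, -0.4, -0.5]
width: 0.0343
finger_force: 0.0
```

Request:
{"api": "jog_arm", "payload": {
  "increments": [
    [0, 0, 0, 0, 0, 0],
    [0, 0, 0, 0, 0, 0]
  ]
}}

```text
time: 55.88
tool_pos: [0.4897, 0.0906, 0.124]
ee_rot: [[0.101, 0.995, -0.001], [0.995, -0.101, -0.0], [-0.001, -0.001, -1.0]]
contact_force: [-0.4, 0.5, -0.2]
width: 0.0339
finger_force: 0.0
```

Request:
{"api": "jog_arm", "payload": {
  "increments": [
    [0.7, -0.4, 26, 0, 0, 0],
    [0, 0, 26, 0, 0, 0],
    [0, 0, 6, 0, 0, 0],
    [0, 0, 0, 0, 0, 0]
  ]
}}

```text
time: 56.38
tool_pos: [0.4896, 0.0918, 0.0664]
ee_rot: [[0.099, 0.995, -0.0], [0.995, -0.099, -0.0], [-0.0, -0.0, -1.0]]
contact_force: [0.4, -0.7, 0.2]
width: 0.0339
finger_force: 0.0
```

Request:
{"api": "jog_arm", "payload": {
  "increments": [
    [0, 0, 0, 0, 0, 0],
    [0, 0, 0, 0, 0, 0],
    [0, 0, 0, 0, 0, 0]
  ],
  "claw": 5
}}

```text
time: 56.75
tool_pos: [0.4898, 0.0922, 0.0675]
ee_rot: [[0.099, 0.995, 0.001], [0.995, -0.099, -0.0], [0.0, 0.001, -1.0]]
contact_force: [-3.3, -1.3, 6.4]
width: 0.0132
finger_force: 50.4
```

Request:
{"api": "jog_arm", "payload": {
  "increments": [
    [0, 0, 0, 0, 0, 0.165],
    [0, 0, 0, 0, 0, 0.165],
    [0, 0, 0, 0, 0, 0.165],
    [0, 0, 0, 0, 0, 0.165],
    [0, 0, 0, 0, 0, 0.165]
  ]
}}

```text
time: 57.38
tool_pos: [0.4915, 0.0912, 0.0675]
ee_rot: [[0.801, 0.598, 0.004], [0.598, -0.801, -0.001], [0.003, 0.003, -1.0]]
contact_force: [1.3, -1.4, 1.2]
width: 0.0136
finger_force: 49.9
```

Request:
{"api": "jog_arm", "payload": {
  "increments": [
    [0, 0, 0, 0, 0, 0.165],
    [0, 0, 0, 0, 0, 0.165],
    [0, 0, 0, 0, 0, 0.165],
    [0, 0, 0, 0, 0, 0.12],
    [0, 0, 0, 0, 0, 0.05]
  ]
}}

```text
time: 58.0
tool_pos: [0.4919, 0.0897, 0.0676]
ee_rot: [[1.0, -0.018, 0.005], [-0.018, -1.0, -0.003], [0.005, 0.003, -1.0]]
contact_force: [1.2, -3.5, 2.3]
width: 0.0131
finger_force: 54.9
```

Request:
{"api": "jog_arm", "payload": {
  "increments": [
    [0, 0, 0, 0, 0, 0],
    [0, 0, 0, 0, 0, 0]
  ]
}}

```text
time: 58.25
tool_pos: [0.4919, 0.0897, 0.0675]
ee_rot: [[1.0, -0.015, 0.005], [-0.015, -1.0, -0.004], [0.005, 0.003, -1.0]]
contact_force: [2.3, -5.2, 2.9]
width: 0.0132
finger_force: 53.5
```

```bash
python3 - <<'E'
from h import *
s=telemetry.state();print(s["tool_pos"],yawof(s["ee_rot"]),s["moment"],s["contact_force"])
E
```

```text
[0.49191902 0.08967608 0.06753127] -0.8397716093046403 [-1.0976093  -0.38813805  0.95077395] [ 2.32746043 -5.22659164  2.87097532]
```

Request:
{"api": "jog_arm", "payload": {
  "increments": [
    [0, 0, 0, 0, 0, 0],
    [0, 0, 0, 0, 0, 0],
    [0, 0, -28, 0, 0, 0],
    [0, 0, -50, 0, 0, 0],
    [0, 0, -50, 0, 0, 0]
  ],
  "claw": 34
}}

```text
time: 58.88
tool_pos: [0.4886, 0.0925, 0.1951]
ee_rot: [[1.0, -0.017, -0.002], [-0.017, -1.0, 0.001], [-0.002, -0.001, -1.0]]
contact_force: [0.6, -0.2, -0.5]
width: 0.0341
finger_force: 0.0
```

Request:
{"api": "jog_arm", "payload": {
  "increments": [
    [-25, 40, -5, 0, 0, 0],
    [-25, 40, -5, 0, 0, 0],
    [-5, 25, 0, 0, 0, 0],
    [0, 0, 0, 0, 0, 0],
    [0, 0, 0, 0, 0, 0]
  ]
}}

```text
time: 59.5
tool_pos: [0.4328, -0.0106, 0.2042]
ee_rot: [[1.0, -0.017, 0.0], [-0.017, -1.0, 0.001], [0.0, -0.001, -1.0]]
contact_force: [-0.0, 0.9, -0.4]
width: 0.0338
finger_force: 0.0
```

```bash
python3 - <<'E'
from h import *
p=capture("wrist");cv2.imwrite("pics/w12.png",p["image"]);s=telemetry.state();print(s["tool_pos"],s["time"])
E
```

```text
[ 0.43288557 -0.01034418  0.20418568] 59.55
```

View pics/w12.png

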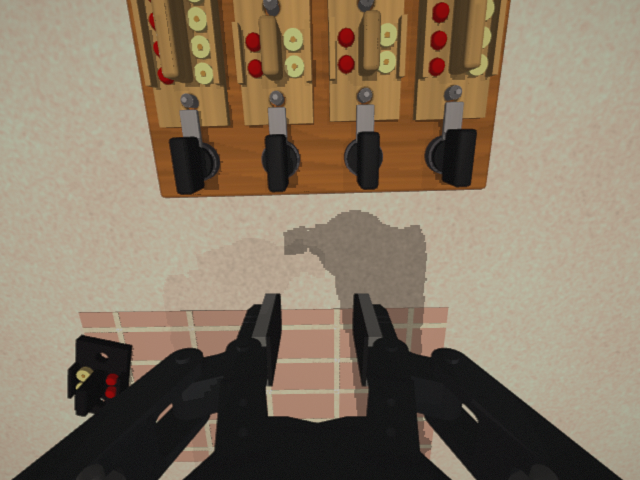

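All four tongues, at rows 100–135, point straight over their tray ends, and the near pins stand up through the holes. Nothing is touching the carrier, so I'm handing in.

```bash
python3 -c "
from h import *
print(manip.hand_in())"
```

```text
the job is handed in; nothing more can be done
None
```

All four fruit trays are seated on bays that fit them (long on 1 and 4, short on 2 and 3), all four latches are turned clockwise to their stops, the bystanders and look-alikes were not touched, and the job was handed in at about 60 s; no verdict came back.

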